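# Tip a tray of bench consumables into a bin over its rim

### The arm

A 6-joint arm with a two-finger parallel gripper is mounted at the origin on a cart in front of the work surface, level with it; the furniture and walls round the work are solid. World frame = base frame: x ahead of the robot, y to its left, z up, the work surface at z = 0. Lengths are in m, angles in rad, forces in N, time in s.
With the tool pointing down it reaches from about 0.275 to 0.85 m from the base axis. Payload 5.2 kg.
Tool frame: the origin (TCP) lies at the very end of the fingers, on their centre line; the grasp point (between the pads) lies 19 mm behind it; x points along the fingers, y is the direction in which the jaws open and shut, and the axes are right-handed (so a half turn about x gives the same grasp; the last joint's range is limited). The gripper opens to 85 mm and grips with 20 to 120 N. Pads are 22 mm wide; open, the fingers measure 114 mm over their backs; the gripper's body (76 mm by 85 mm) begins 54 mm behind the grasp point. The pads swing forward as they close: fully open they stand 13 mm farther back than shut.
Start: joints at [1.105, 0.259, 1.535, -0, 1.348, -0.203], TCP at [0.143, 0.531, 0.231] pointing down, gripper open.
Joint ranges: [-3.14, 3.14], [-0.91, 2.08], [0.19, 2.58], [-1.22, 4.36], [0.22, 2.71], [-3.12, 3.12]. Speed limits (rad/s): [2.57, 2.57, 3.14, 3.14, 3.14, 3.14].

### API

Orientations are given as a rotation vector (axis times angle).
In Python, from station import arm gives the robot as it stands. The module is installed in compiled form; this text tells all that it offers.
- The arm moves only by the tool drive_tool, never from a script. Its argument "moves" is a list of rows, each a list of 7 numbers: the finger opening in m, from 0 to 0.0854, then the shift along the tool's x, y, z in m, then the turn, a rotation vector about the tool's x, y, z in degrees. A call has 1 to 12 rows; each row is the pose to reach, as a shift and turn from the pose measured when the call began, along the tool's axes at that moment; what a row does not reach only later rows make up. A row lasts 1/12 s, in which the tool goes at most 41.7 mm and 7.16 degrees, less where a joint would pass 70% of its speed; a pose out of reach is approached as far as the arm can. A call with a gripper value outside its range is refused whole. The fingers move at their own pace and stop on an object; "grip_force" is the grip in N (left out, the last holds). Time passes only in rows, so rows that repeat a pose let the fingers close. It gives the time, the measured TCP pose, the force and the opening at its end, in the units of the state.
- arm.get_state(): the state, without advancing time (a new reading comes with each control period).
- arm.get_image(name): name is "scene" or "side" or "wrist"; returns a dict with "img" (480x640x3 uint8, red, green, blue), "K" (3x3 intrinsics, pixels), "camera_from_world" (4x4, takes a point from world to camera coordinates); the wrist camera has in their place "T_tool_cam" (4x4, takes a point from camera to tool coordinates, whose origin is the TCP and whose axes are the tool frame's). Camera axes: x right, y up, looking along -z (the intrinsics and any distortion apply to the point x, -y, -z); pixel columns grow to the right and rows downward; lengths in m; the calibration is good to about 2 mm. The wrist camera is an equidistant fisheye: a pixel r from the principal point sees the ray r / f radians off the axis. A picture is of the moment at which its call begins: read the wrist's pose just before it. There is no depth.
- arm.hand_in(): hands the job in, once; it reports no verdict.
Trained networks look in a picture, given as the dict that the camera call returned (one of the last four; its "shot" number tells which), for a name from the list of things; names that differ only in an ending like _2 or _b are one class to them, and where a whole thing is asked for, a point or a joint stands for the part that bears it (a point fixed in the world has none). Each returns a list of dicts, best first, with "score" (0 to 1); they miss things now and then, are a little off and sometimes report something else, mostly with a low value. They report only what shows in the picture. A call takes as long as a camera call. They do not tell look-alikes from the thing itself.
- arm.recognise(picture, thing): "position" ([x, y, z] in m, in world coordinates, good to about 4 mm: the middle of the surface that is visible of it).
- arm.cut_out(picture, thing): "region" (480x640 bool, what is visible of it).
The state is a dict: "time_s": time; "joints": joint angles; "joint_velocities": joint speeds; "joint_efforts": joint torques, N m; "tool_pos": TCP position; "orientation": TCP orientation; "ft_force": force on the tool from outside, world axes, zero at the start; "wrist_torque": the same for the moment, N m; "gripper_width": finger opening in m.
Only numpy, scipy, OpenCV 4.12 (cv2) and the standard library are available. Lean on these libraries where they do the work, as an engineer would, in place of code of your own. Each camera call takes 0.05 s, during which the arm holds its last target.

### The job

Carry the loaded metal tray to the grey bin, hook its rolled front edge into the gutter on the bin's rim, about centred, with the rear feet down on the bench, and let go with both things still in the tray. Then take the tray again at the rear and, with its edge staying in the gutter, swing it up and over past upright until the tape roll and the tin have dropped into the bin. Lower it under control, never letting it fall, back to the same hooked leaning rest, empty, and let go; leave the motor, solder reel and cutters where they are.

Things in the scene. Friction and masses are not known exactly. Their poses are not given: they have to be found in the camera images.
- tip_bin: Fixed open bin of grey plastic, 158 mm wide (its y), inside from x = -68 to +80 mm and y = -75 to +75 mm, walls 4 mm, floor top 4 mm up, near wall and sides 56 mm high, far (+x) wall 104 mm high as a backstop; a chute plate slopes from the near wall's top to the floor at x = -39 mm. Origin: underside centre; +x points from the gutter into the bin, z up.
- gutter (a point): Resting point for the axis of the tray's front edge: mid-length of the gutter along the outside of the bin's near rim, 56 mm above the bench, 80 mm to -x of the bin's origin. Open-topped U along the bin's y, 158 mm long, 16 mm wide inside, 6 mm deep, lips 4 mm thick and 56 mm above the bench. Smooth: the edge turns freely in it, from leaning rest to 110 degrees past level. Axes as the bin's.
- tray: Loose aluminium tray, about 0.3 kg, 104 mm wide (y), floor from x = -77 to +72 mm, its top 20 mm up; rear and side walls to 52 mm, front (+x) open. Origin: centre of its underside at the level of the feet (on the bench when it stands level). z up. Two rear feet at x = -68, y = +-40, z = 0 mm. Hooked in the gutter with feet on the bench it leans about 0.35 rad, rear down.
- front_edge (a point): Centre of the tray's rolled front edge: a rod 12 mm thick and 104 mm long along the tray's y, at x = +82, y = 0, z = +6 mm of the tray, joined to the floor by a 3 mm strip sloping at 45 degrees. Axes as the tray's.
- carry_strap (a point): Centre of the flat steel carrying strap that bridges the tray from side to side: 8 mm thick (tray's x), 20 mm high, 112 mm long (tray's y); at x = 0, y = 0, z = +95 mm of the tray, 65 mm clear under it. For carrying the full tray. Axes as the tray's.
- tip_bar (a point): Centre of the round rear bar for tipping: 10 mm thick, 66 mm clear length along the tray's y between its legs, at x = -100, y = 0, z = +80 mm of the tray (25 mm behind and 28 mm above the rear wall). It can turn between gripping fingers. In the leaning rest it is about 62 mm above the bench. Axes as the tray's.
- tape: Black roll of tape, 64 mm across, 18 mm high, lying flat in the front part of the tray at the start. Origin: centre of its underside.
- tin: Round flat tin with a yellow-brown lid, 50 mm across, 22 mm high, in the rear part of the tray at the start. Origin: centre of its underside.
- under_lamp (a point): Obstacle: the point on the bench straight below the middle of the fixed bench lamp's head, a level disc 110 mm across hanging 508 to 558 mm above the bench; keep the wrist and forearm clear of it.
- motor: Bystander: small motor, 42 x 42 x 48 mm, standing on the bench. Origin: centre of its underside.
- reel: Bystander: reel of solder, 54 mm across, 38 mm high, standing on the bench. Origin: centre of its underside.
- cutters: Bystander: side cutters, 51 x 136 x 13 mm, lying on the bench. Origin: centre of its underside.
Not all that is in view belongs to the job. Leave any green look-alike of the tape alone.

How it is judged:
By the outcome, as a careful person would: the job done as asked, in the order asked, and still so for the second after the job is handed in, with the robot touching nothing.
It also fails if it takes over 72 s, if anything falls off the work surface, if the arm or the gripper's body presses on something with over 40 N, if the wrist force passes 120 N, or if a joint passes its speed limit or range.

## Working session

There is one attempt and no reset: what is moved stays moved. The work goes in short steps, Python scripts to look and compute and a tool call to move; the robot and the scene stay as the last step left them, time stands still between calls to the robot, and variables do not carry over. Pictures are saved under pics/ and viewed, and the job is handed in when it is done.

Besides the shell and the picture viewer there is one more tool, called after "Call:" as a command line: name --pt "numbers of a row" for each row, then --argument value for the rest. drive_tool: Moves the arm, as the interface text tells. Its arguments: {"type":"object","properties":{"moves":{"type":"array","items":{"type":"array","items":{"type":"number"}}},"grip_force":{"type":"number"}},"required":["moves"]}

```bash
mkdir -p pics; cat > h.py <<'E'
import numpy as np, cv2
from station import arm
from scipy.spatial.transform import Rotation as R
def save(p,n): cv2.imwrite('pics/'+n+'.png',cv2.cvtColor(p['img'],cv2.COLOR_RGB2BGR))
def st():
    s=arm.get_state(); return s
def px(p,X):
    c=p['camera_from_world']@np.append(X,1); v=p['K']@np.array([c[0],-c[1],-c[2]]); return v[:2]/v[2]
def ray(p,uv):
    M=p['camera_from_world']; d=np.linalg.inv(p['K'])@np.array([uv[0],uv[1],1]); d=np.array([d[0],-d[1],-d[2]])
    o=-M[:3,:3].T@M[:3,3]; return o,M[:3,:3].T@d
def onz(p,uv,z):
    o,d=ray(p,uv); return o+d*(z-o[2])/d[2]
E
python3 - <<'E'
from h import *
s=st(); print(s)
for n in ['scene','side']:
    p=arm.get_image(n); save(p,n+'0')
    print(n,p['K'].tolist(), np.round(ray(p,(320,240)),3).tolist(), [k for k in p])
    for t in ['tray','tip_bin','front_edge','carry_strap','tip_bar','tape','tin','motor','reel','cutters','under_lamp','gutter']:
        try:
            r=arm.recognise(p,t); print(t,[(np.round(q['position'],3).tolist(),round(q['score'],2)) for q in r[:3]])
        except Exception as e: print(t,e)
E
```

```text
{'time_s': 0.0, 'joints': array([ 1.10517701e+00,  2.59350194e-01,  1.53605576e+00,  2.66957921e-05,
        1.34800412e+00, -2.02807776e-01]), 'joint_velocities': array([-0.00010546, -0.00132978,  0.00122563, -0.0010056 ,  0.00080281,
       -0.0014311 ]), 'joint_efforts': array([ 1.76769877e-04, -4.46032870e+01, -2.90578651e+01, -5.56707837e-04,
        1.15420597e-02,  9.39620264e-06]), 'tool_pos': array([0.14262538, 0.53065438, 0.23048179]), 'orientation': array([ 0.20498155,  1.5615535 , -0.20767154]), 'ft_force': array([0.03581423, 0.230983  , 0.1828164 ]), 'wrist_torque': array([-0.03871324,  0.00960138, -0.00021189]), 'gripper_width': 0.08523301600940224}
scene [[468.82539294468666, 0.0, 326.3462173461977], [0.0, 468.82539294468666, 242.82911449764418], [0.0, 0.0, 1.0]] [[-0.003, -0.58, 0.927], [0.478, 0.531, -0.699]] ['img', 'K', 'camera_from_world', 'shot']
tray [([0.505, 0.006, 0.035], 0.74)]
tip_bin [([0.466, -0.28, 0.022], 0.92)]
front_edge [([0.509, 0.003, 0.033], 0.59), ([0.462, -0.279, 0.024], 0.31)]
carry_strap [([0.515, 0.006, 0.032], 0.65)]
tip_bar [([0.509, 0.005,
[... 428 characters left out ...]
.0, 1.0]] [[0.309, 0.954, 0.789], [0.221, -0.779, -0.587]] ['img', 'K', 'camera_from_world', 'shot']
tray [([0.502, 0.032, 0.043], 0.7)]
tip_bin [([0.465, -0.342, 0.031], 0.76)]
front_edge [([0.494, 0.029, 0.045], 0.6)]
carry_strap []
tip_bar [([0.498, 0.029, 0.042], 0.78)]
tape [([0.508, -0.01, 0.038], 0.91), ([0.625, 0.155, 0.018], 0.61), ([0.465, -0.34, 0.032], 0.21)]
tin [([0.485, 0.037, 0.04], 0.62)]
motor [([0.712, 0.157, 0.017], 0.7), ([0.467, -0.34, 0.041], 0.19)]
reel [([0.71, 0.061, 0.031], 0.56)]
cutters [([0.457, 0.373, 0.01], 0.7)]
under_lamp it knows: carry_strap, cutters, front_edge, gutter, motor, reel, tape, tin, tip_bar, tip_bin, tray
gutter [([0.469, -0.337, 0.038], 0.81)]
```

View pics/scene0.png

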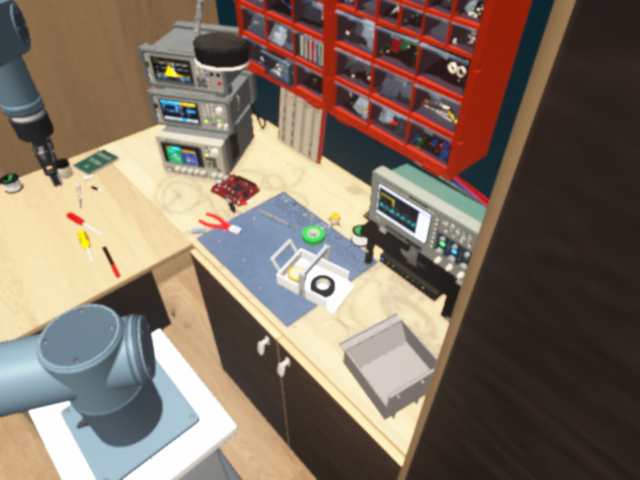

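View pics/side0.png

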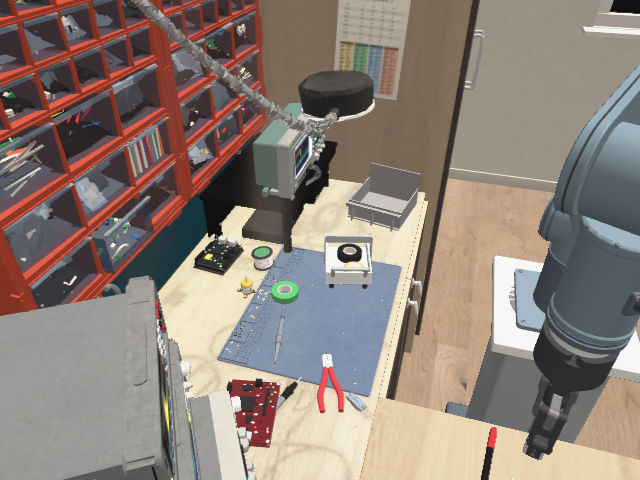

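```bash
python3 - <<'E'
import cv2
a=cv2.imread('pics/scene0.png');b=cv2.imread('pics/side0.png')
def c(i,x0,y0,x1,y1,n,f):
    cv2.imwrite('pics/'+n+'.png',cv2.resize(i[y0:y1,x0:x1],None,fx=f,fy=f,interpolation=cv2.INTER_CUBIC))
c(a,260,230,360,320,'c_tray_sc',8)
c(a,330,305,450,425,'c_bin_sc',5)
c(b,310,220,390,300,'c_tray_si',7)
c(b,330,150,430,240,'c_bin_si',6)
E
```

```text
(no output)
```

View pics/c_tray_sc.png

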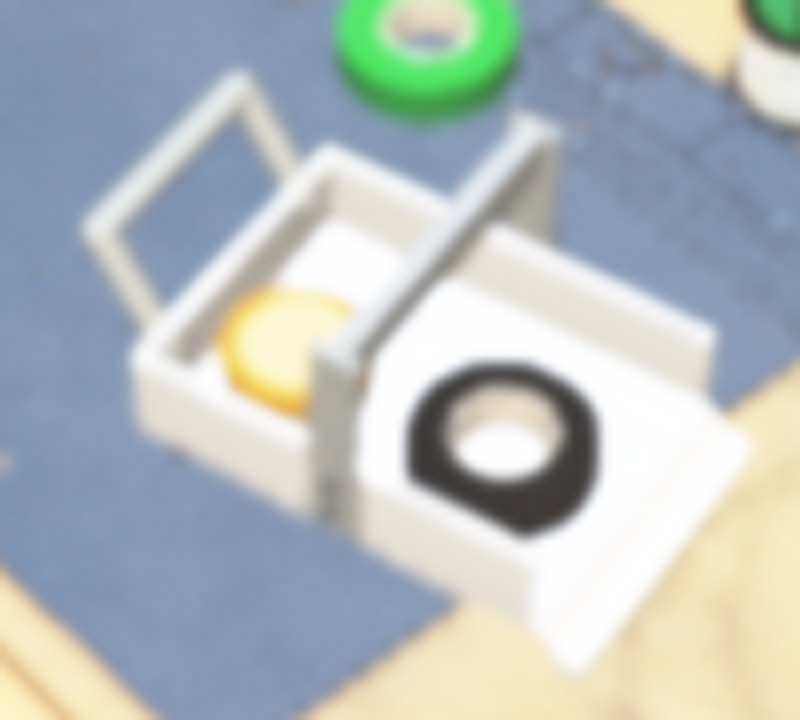

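View pics/c_bin_sc.png

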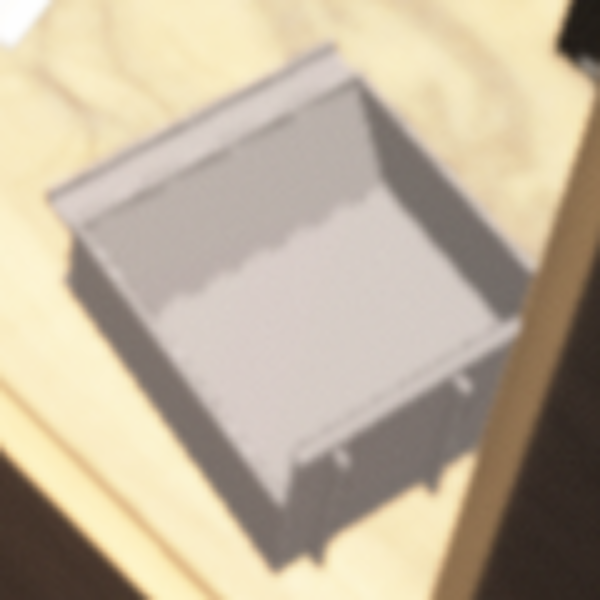

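View pics/c_tray_si.png

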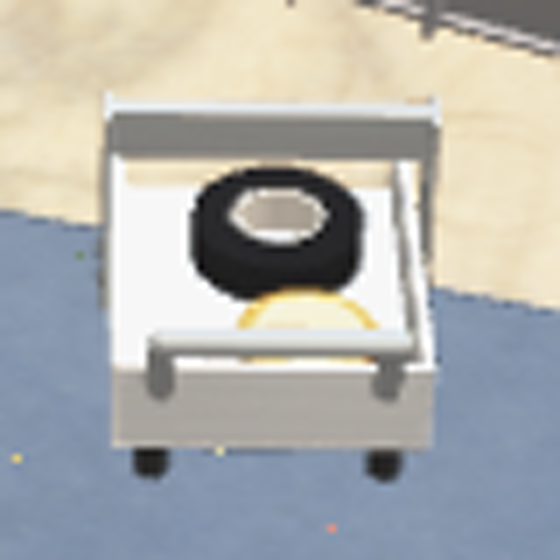

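View pics/c_bin_si.png

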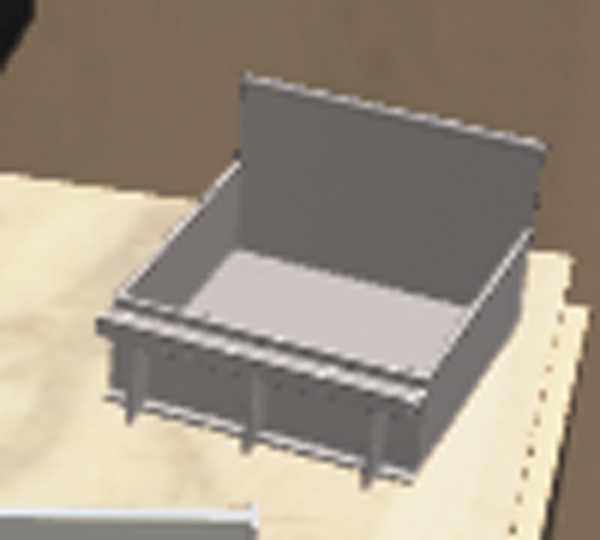

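```bash
cat > fit.py <<'E'
from h import *
from scipy.optimize import least_squares
sc=arm.get_image('scene'); si=arm.get_image('side')
S=lambda u,v,o,f:(np.array([u,v])/f+np.array(o)-0.5+0.5/f)
def T(p,X): 
    c,s=np.cos(p[2]),np.sin(p[2]); X=np.array(X)/1000.
    return np.array([p[0]+c*X[0]-s*X[1],p[1]+s*X[0]+c*X[1],X[2]])
def fit(obs,p0,name):
    f=lambda p:np.concatenate([px(im,T(p,X))-uv for im,X,uv in obs])
    r=least_squares(f,p0,loss='soft_l1'); print(name,np.round(r.x,4)); print(np.round(r.fun.reshape(-1,2),1).tolist()); return r.x
a=((260,230),8);b=((310,220),7);c=((330,305),5);d=((330,150),6)
tr=[(sc,(0,56,105),S(540,122,*a)),(sc,(0,-56,105),S(338,350,*a)),(sc,(-100,36,80),S(240,82,*a)),(sc,(-100,-36,80),S(97,228,*a)),
(sc,(-77,52,52),S(330,148,*a)),(sc,(-77,-52,52),S(137,360,*a)),(sc,(84,52,10),S(745,445,*a)),(sc,(84,-52,8),S(578,672,*a)),
(si,(0,56,105),S(105,97,*b)),(si,(0,-56,105),S(437,97,*b)),(si,(-100,36,80),S(155,342,*b)),(si,(-100,-36,80),S(410,342,*b)),
(si,(-79,52,52),S(110,370,*b)),(si,(-79,-52,52),S(435,370,*b)),(si,(-68,40,0),S(150,472,*b)),(si,(-68,-40,0),S(385,474,*b))]
pt=fit(tr,[0.5,0,-1.57],'tray')
bi=[(sc,(-92,79,56),S(335,45,*c)),(sc,(-92,-79,56),S(48,193,*c)),(sc,(84,-79,104),S(298,460,*c)),(sc,(84,-79,0),S(275,572,*c)),
(si,(84,79,104),S(243,75,*d)),(si,(84,-79,104),S(546,147,*d)),(si,(-92,79,56),S(100,322,*d)),(si,(-92,-79,56),S(423,396,*d))]
pb=fit(bi,[0.47,-0.32,-1.57],'bin')
print('gutter',T(pb,(-80,0,56)),'strap',T(pt,(0,0,95)))
print('tape/tin',onz(sc,S(503,440,*a),.038),onz(sc,S(295,345,*a),.042))
# lamp
for z in(.508,.558): print(onz(sc,(222,50),z),onz(si,(337,95),z))
E
python3 fit.py
```

```text
tray [ 0.5064  0.0063 -1.306 ]
[[-0.3, 0.1], [-0.6, -0.0], [0.1, 1.7], [1.1, 0.5], [0.1, 0.8], [0.5, -0.7], [0.7, -0.4], [0.1, -0.6], [0.8, 0.9], [0.0, 1.6], [1.9, 0.5], [-2.8, 1.0], [1.1, -0.0], [-0.7, 0.7], [0.1, -0.9], [-0.3, -0.6]]
bin [ 0.4697 -0.2872 -1.7586]
[[-0.4, -1.5], [-0.7, -0.5], [0.9, 0.1], [0.1, 2.3], [0.6, -0.1], [0.5, -0.5], [-0.4, -0.5], [-1.1, 1.3]]
gutter [ 0.48462543 -0.20863491  0.056     ] strap [0.50635952 0.00630682 0.095     ]
tape/tin [ 0.50430052 -0.02521259  0.038     ] [0.47958145 0.0451232  0.042     ]
[0.51956595 0.31811576 0.508     ] [0.49995534 0.18671915 0.508     ]
[0.45725341 0.21106025 0.558     ] [0.46593708 0.3231614  0.558     ]
```

```bash
cat >> h.py <<'E'
def tri(p1,u1,p2,u2):
    o1,d1=ray(p1,u1);o2,d2=ray(p2,u2);A=np.stack([d1,-d2],1);t=np.linalg.lstsq(A,o2-o1,rcond=None)[0]
    a,b=o1+d1*t[0],o2+d2*t[1]; return (a+b)/2,np.linalg.norm(a-b)
def tgt(bin_yaw_axis_y, approach):
    x=np.array(approach)/np.linalg.norm(approach); y=np.array(bin_yaw_axis_y,float); y-=x*(x@y); y/=np.linalg.norm(y)
    return np.stack([x,y,np.cross(x,y)],1)
def rel(P,Rm,s=None):
    s=s or arm.get_state(); R0=R.from_rotvec(s['orientation']).as_matrix()
    d=R0.T@(np.array(P)-s['tool_pos']); r=R.from_matrix(R0.T@Rm).as_rotvec(degrees=True)
    return np.round(d*1000,1),np.round(r,2)
pt=np.array([0.5064,0.0063,-1.306]); pb=np.array([0.4697,-0.2872,-1.7586])
ex=lambda a:np.array([np.cos(a),np.sin(a),0])
E
python3 - <<'E'
from h import *
sc=arm.get_image('scene'); si=arm.get_image('side')
print('lamp', tri(sc,(222,52),si,(337,95)))
for uv in [(425,205),(432,185),(395,330),(372,440)]: print('side bench',uv,onz(si,uv,0))
for uv in [(405,465),(440,310),(420,400),(195,250)]: print('scene bench',uv,onz(sc,uv,0))
s=st(); print(np.round(R.from_rotvec(s['orientation']).as_matrix(),3))
for sg in(1,-1):
    Rm=tgt(sg*ex(pt[2]),[0,0,-1]); print(sg,rel([.5064,.0063,.15],Rm))
E
```

```text
lamp (array([0.48268353, 0.25582145, 0.53327722]), np.float64(0.0001249861835558887))
side bench (425, 205) [ 0.35158841 -0.35693443  0.        ]
side bench (432, 185) [ 0.34378073 -0.48637658  0.        ]
side bench (395, 330) [0.35583729 0.18186255 0.        ]
side bench (372, 440) [0.35228948 0.45481253 0.        ]
scene bench (405, 465) [ 0.3416762  -0.43899666  0.        ]
scene bench (440, 310) [ 0.68613962 -0.25613475  0.        ]
scene bench (420, 400) [ 0.46559459 -0.37393831  0.        ]
scene bench (195, 250) [0.34846287 0.32620283 0.        ]
[[ 0.     0.26   0.966]
 [ 0.     0.966 -0.26 ]
 [-1.     0.    -0.   ]]
1 (array([  81.3, -412.4,  487.4]), array([149.77,  -0.  ,  -0.  ]))
-1 (array([  81.3, -412.4,  487.4]), array([-30.23,   0.  ,  -0.  ]))
```

```bash
python3 - <<'E'
from h import *
Rm=tgt(ex(pt[2]),[0,0,-1])
print(rel([.27,.22,.22],Rm)); print(rel([.5064,.0063,.18],Rm))
sc=arm.get_image('scene')
for y in(-.4,-.44,-.48):print(y,[np.round(px(sc,[.342,y,z])).tolist() for z in(0,.1,.3,.5)])
E
```

```text
(array([  11.3, -267.4,  203.6]), array([149.77,  -0.  ,  -0.  ]))
(array([  51.3, -412.4,  487.4]), array([149.77,  -0.  ,  -0.  ]))
-0.4 [[390.0, 449.0], [396.0, 427.0], [411.0, 369.0], [434.0, 282.0]]
-0.44 [[406.0, 465.0], [413.0, 444.0], [432.0, 388.0], [461.0, 302.0]]
-0.48 [[422.0, 482.0], [431.0, 461.0], [455.0, 407.0], [491.0, 323.0]]
```

Call:
drive_tool --pt "0.085 5 0 0 0 0 0" --pt "0.085 0.0113 -0.2674 0.2036 150 0 0" --pt "0.085 0.0113 -0.2674 0.2036 150 0 0" --pt "0.085 0.0113 -0.2674 0.2036 150 0 0" --pt "0.085 0.0113 -0.2674 0.2036 150 0 0" --pt "0.085 0.0113 -0.2674 0.2036 150 0 0" --pt "0.085 0.0113 -0.2674 0.2036 150 0 0" --pt "0.085 0.0113 -0.2674 0.2036 150 0 0" --pt "0.085 0.0113 -0.2674 0.2036 150 0 0"

```text
time_s: 2.2
tool_pos: [0.2685, 0.2222, 0.2201]
orientation: [0.984, 1.337, -0.982]
ft_force: [1.5, 0.0, -0.2]
gripper_width: 0.0848
```

```bash
python3 - <<'E'
from h import *
Rm=tgt(ex(pt[2]),[0,0,-1])
print(rel([.5064,.0063,.18],Rm),st()['joints'])
E
```

```text
(array([ 40.2, 162.6, 277. ]), array([ 9.218e+01, -5.000e-02, -5.000e-02])) [ 3.67778042e-01 -1.15074137e-01  1.97290495e+00 -7.25899693e-05
  1.28262521e+00  6.49347657e-02]
```

Call:
drive_tool --pt "0.085 0.04 0.163 0.277 92.2 0 0" --pt "0.085 0.04 0.163 0.277 92.2 0 0" --pt "0.085 0.04 0.163 0.277 92.2 0 0" --pt "0.085 0.04 0.163 0.277 92.2 0 0" --pt "0.085 0.04 0.163 0.277 92.2 0 0" --pt "0.085 0.04 0.163 0.277 92.2 0 0" --pt "0.085 0.04 0.163 0.277 92.2 0 0" --pt "0.085 0.04 0.163 0.277 92.2 0 0" --pt "0.085 0.04 0.163 0.277 92.2 0 0" --pt "0.085 0.04 0.163 0.277 92.2 0 0" --pt "0.085 0.04 0.163 0.277 92.2 0 0" --pt "0.085 0.04 0.163 0.277 92.2 0 0"

```text
time_s: 3.2
tool_pos: [0.5069, 0.006, 0.18]
orientation: [2.019, 0.38, -2.018]
ft_force: [-0.8, -0.1, -0.6]
gripper_width: 0.0853
```

```bash
python3 - <<'E'
from h import *
s=st();w=arm.get_image('wrist');save(w,'w1')
Rm=tgt(ex(pt[2]),[0,0,-1])
print(rel([.5064,.0063,.18],Rm),s['joints'],w['K'].tolist(),np.round(w['T_tool_cam'],3).tolist())
p=arm.get_image('scene');save(p,'scene1');p=arm.get_image('side');save(p,'side1')
E
```

```text
(array([ 0.1, -0.3,  0.4]), array([ 5.72, -0.05,  0.01])) [-2.08944164e-01  2.23324765e-01  1.71351630e+00  6.91801480e-04
  1.20437555e+00  9.89752790e-01] [[371.64829954431775, 0.0, 326.95022765883556], [0.0, 371.64829954431775, 241.24269077584765], [0.0, 0.0, 1.0]] [[-0.001, 0.302, -0.953, -0.143], [1.0, 0.002, -0.0, 0.0], [0.001, -0.953, -0.302, -0.076], [0.0, 0.0, 0.0, 1.0]]
```

View pics/w1.png

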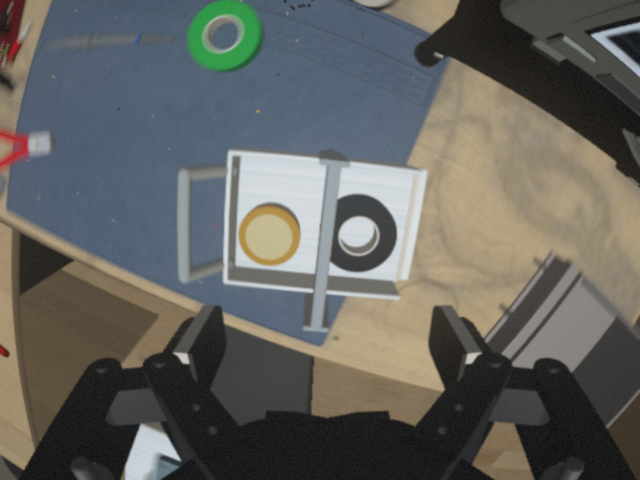

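View pics/scene1.png

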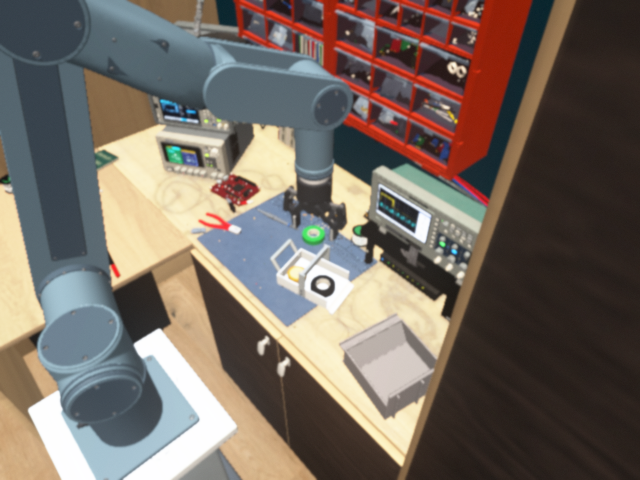

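View pics/side1.png

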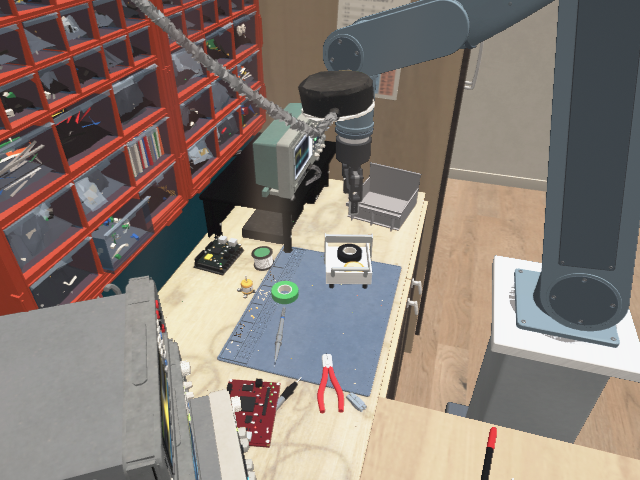

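```bash
cat >> h.py <<'E'
def wray(w,s,uv):
    K=w['K'];d=np.array([(uv[0]-K[0,2])/K[0,0],(uv[1]-K[1,2])/K[1,1]]);th=np.linalg.norm(d)
    v=np.array([d[0]/th*np.sin(th),d[1]/th*np.sin(th),np.cos(th)]) if th>0 else np.array([0,0,1.])
    v=np.array([v[0],-v[1],-v[2]]);T=w['T_tool_cam'];R0=R.from_rotvec(s['orientation']).as_matrix()
    return s['tool_pos']+R0@T[:3,3],R0@T[:3,:3]@v
def wonz(w,s,uv,z):
    o,d=wray(w,s,uv);return o+d*(z-o[2])/d[2]
E
python3 - <<'E'
from h import *
s=st();w=arm.get_image('wrist')
cv2.imwrite('pics/w1c.png',cv2.resize(cv2.cvtColor(w['img'],cv2.COLOR_RGB2BGR)[140:350,165:445],None,fx=2.8,fy=2.8,interpolation=cv2.INTER_CUBIC))
a,b=wonz(w,s,(333,157),.105),wonz(w,s,(315,329),.105)
print(a,b,(a+b)/2,np.linalg.norm(a-b),np.arctan2(*(a-b)[[1,0]])-np.pi/2)
a,b=wonz(w,s,(184,170),.08),wonz(w,s,(185,281),.08)
print(a,b,(a+b)/2,np.linalg.norm(a-b),np.arctan2(*(a-b)[[1,0]])-np.pi/2)
E
```

```text
[0.56310328 0.02484425 0.105     ] [ 0.45280252 -0.00672329  0.105     ] [0.5079529  0.00906048 0.105     ] 0.11472910452457745 -1.2920522528389846
[0.51775983 0.11638148 0.08      ] [0.43787119 0.09344017 0.08      ] [0.47781551 0.10491083 0.08      ] 0.0831173837693826 -1.2911549308654453
```

View pics/w1c.png

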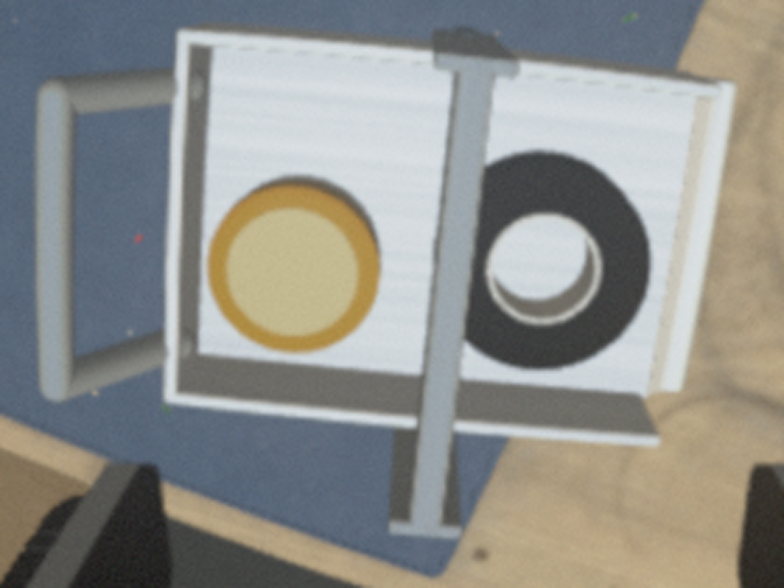

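```bash
python3 - <<'E'
from h import *
print(rel([.507,.0075,.076],tgt(ex(-1.299),[0,0,-1])))
E
```

```text
(array([104.3,  -1. ,  -0.5]), array([ 6.36, -0.07, -0.  ]))
```

Call:
drive_tool --pt "0.085 0.03 -0.001 0 6.4 0 0" --pt "0.085 0.07 -0.001 0 6.4 0 0" --pt "0.07 0.095 -0.001 0 6.4 0 0" --pt "0.05 0.104 -0.001 0 6.4 0 0" --pt "0.03 0.104 -0.001 0 6.4 0 0" --pt "0.02 0.104 -0.001 0 6.4 0 0" --pt "0.0 0.104 -0.001 0 6.4 0 0" --pt "0.0 0.104 -0.001 0 6.4 0 0" --pt "0.0 0.104 -0.001 0 6.4 0 0" --pt "0.0 0.104 -0.001 0 6.4 0 0" --grip_force 60

```text
time_s: 4.23
tool_pos: [0.5081, 0.0071, 0.0783]
orientation: [2.081, 0.282, -2.071]
ft_force: [-0.7, -1.0, 6.2]
gripper_width: 0.0068
```

Call:
drive_tool --pt "0.0 0 0 0 0 0 0" --pt "0.0 -0.002 0 0 0 0 0" --pt "0.0 -0.002 0 0 0 0 0" --grip_force 80

```text
time_s: 4.48
tool_pos: [0.5081, 0.007, 0.0807]
orientation: [2.081, 0.282, -2.07]
ft_force: [1.1, 0.1, -3.3]
gripper_width: 0.0064
```

```bash
python3 - <<'E'
from h import *
s=st();print(s['ft_force'],s['wrist_torque'],s['gripper_width'],s['tool_pos'])
w=arm.get_image('wrist');save(w,'w2')
p=arm.get_image('side');cv2.imwrite('pics/side2c.png',cv2.resize(cv2.cvtColor(p['img'],cv2.COLOR_RGB2BGR)[160:300,290:430],None,fx=4,fy=4,interpolation=cv2.INTER_CUBIC))
E
```

```text
[ 1.09396097  0.08986359 -3.29003398] [-0.0523025   0.00557791 -0.02688058] 0.006444841749327452 [0.50811195 0.00704932 0.08071052]
```

View pics/w2.png

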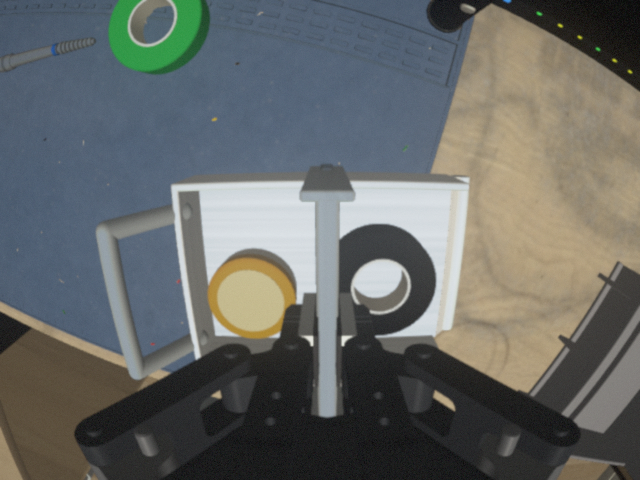

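View pics/side2c.png

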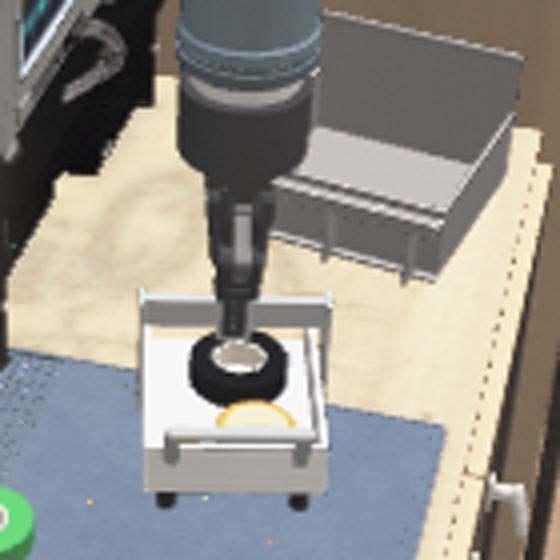

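Call:
drive_tool --pt "0.0 -0.01 0 0 0 0 0" --pt "0.0 -0.025 0 0 0 0 0" --pt "0.0 -0.04 0 0 0 0 0" --pt "0.0 -0.06 0 0 0 0 0" --pt "0.0 -0.08 0 0 0 0 0" --pt "0.0 -0.09 0 0 0 0 0" --pt "0.0 -0.09 0 0 0 0 0"

```text
time_s: 5.17
tool_pos: [0.509, 0.0068, 0.1729]
orientation: [2.085, 0.281, -2.065]
ft_force: [1.1, 1.0, -3.5]
gripper_width: 0.0068
```

```bash
python3 - <<'E'
from h import *
s=st();print(s['ft_force'],s['wrist_torque'],s['gripper_width'],s['tool_pos'],s['joints'])
w=arm.get_image('wrist');save(w,'w3')
p=arm.get_image('side');cv2.imwrite('pics/side3c.png',cv2.resize(cv2.cvtColor(p['img'],cv2.COLOR_RGB2BGR)[160:300,290:430],None,fx=4,fy=4,interpolation=cv2.INTER_CUBIC))
E
```

```text
[ 1.0607579   1.0377118  -3.49698201] [-0.04663587 -0.04393444  0.07032959] 0.006783067944965309 [0.50902872 0.00680817 0.17291981] [-2.06448995e-01  2.28141458e-01  1.72606070e+00  6.33212917e-04
  1.17750408e+00  1.09248878e+00]
```

View pics/w3.png

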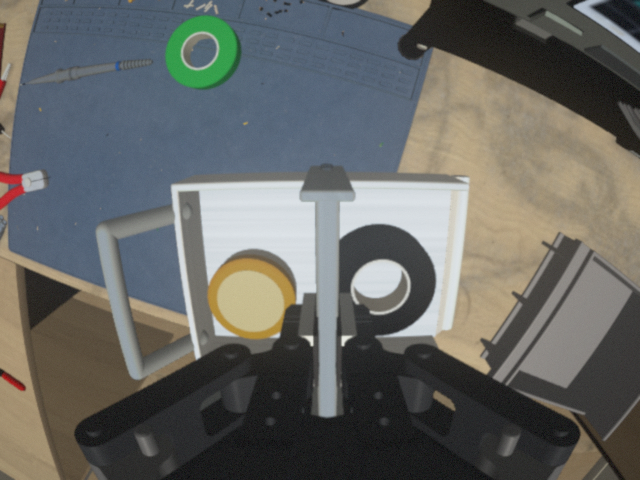

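View pics/side3c.png

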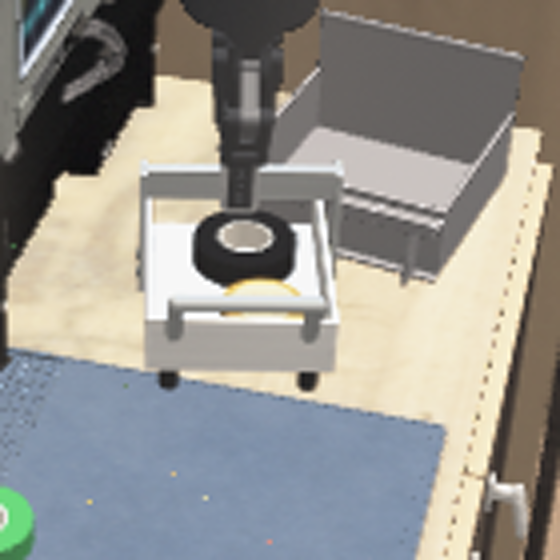

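```bash
cat >> h.py <<'E'
def trayR(yaw,th):  # th nose-up
    e=ex(yaw);z=np.array([0,0,1.]); x=np.cos(th)*e+np.sin(th)*z; zz=-np.sin(th)*e+np.cos(th)*z
    return np.stack([x,np.cross(zz,x),zz],1)
def toolpose(edge,yaw,th,tcp=(0,0.0005,.0807)):
    Rt=trayR(yaw,th); P=np.array(edge)+Rt@(np.array(tcp)-np.array([.082,0,.006]))
    return P,np.stack([-Rt[:,2],Rt[:,0],-Rt[:,1]],1)
G=np.array([.4846,-.2086,.056])
E
python3 - <<'E'
from h import *
s=st();Rm=R.from_rotvec(s['orientation']).as_matrix();print('tool y yaw',np.arctan2(Rm[1,1],Rm[0,1]))
e=ex(pb[2])
for b,h,th in((.06,.06,0),(.04,.05,.2),(.0,.0,.345)):
    P,Q=toolpose(G-b*e+[0,0,h],pb[2],th); print(P,rel(P,Q,s))
E
```

```text
tool y yaw -1.2992410724825691
[ 0.51160284 -0.06919018  0.1907    ] (array([-20.7,  74.8,  16.1]), array([26.32, -0.27, -0.04]))
[ 0.5103344  -0.07586467  0.16292009] (array([ 7.1, 80.8, 19.3]), array([26.2 , -2.9 , 11.22]))
[ 0.50421533 -0.10806296  0.09856621] (array([ 71.5, 110.1,  34.1]), array([26.01, -4.81, 19.38]))
```

Go first to level, aligned, 60 mm short of and above the gutter.

Call:
drive_tool --pt "0.0 -0.01 0.01 0.002 4 0 0" --pt "0.0 -0.02 0.03 0.007 10 0 0" --pt "0.0 -0.02 0.05 0.011 16 0 0" --pt "0.0 -0.02 0.068 0.0145 22 0 0" --pt "0.0 -0.0207 0.0745 0.016 25.5 0 0" --pt "0.0 -0.0207 0.0748 0.0161 26.3 0 0" --pt "0.0 -0.0207 0.0748 0.0161 26.3 0 0"

```text
time_s: 5.85
tool_pos: [0.5108, -0.0691, 0.1892]
orientation: [-2.124, 0.199, 2.121]
ft_force: [0.1, -0.0, -3.7]
gripper_width: 0.0066
```

```bash
python3 - <<'E'
from h import *
s=st();print(s['ft_force'],s['gripper_width'],s['tool_pos'],s['joints'])
w=arm.get_image('wrist');save(w,'w4')
p=arm.get_image('scene');save(p,'scene4')
p=arm.get_image('side');cv2.imwrite('pics/side4c.png',cv2.resize(cv2.cvtColor(p['img'],cv2.COLOR_RGB2BGR)[140:280,290:430],None,fx=5,fy=5,interpolation=cv2.INTER_CUBIC)[:600])
E
```

```text
[ 0.05026385 -0.04828111 -3.71310385] 0.006577922967869042 [ 0.51077931 -0.06913087  0.18924046] [-3.52269118e-01  2.28911730e-01  1.68171147e+00  1.64098489e-03
  1.22949318e+00  1.40568379e+00]
```

View pics/w4.png

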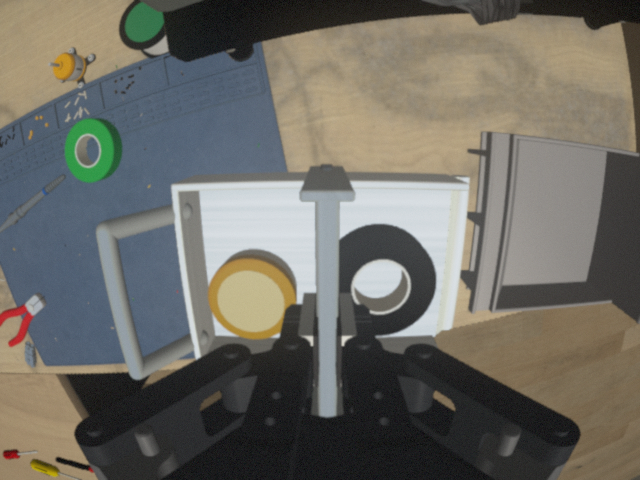

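View pics/side4c.png

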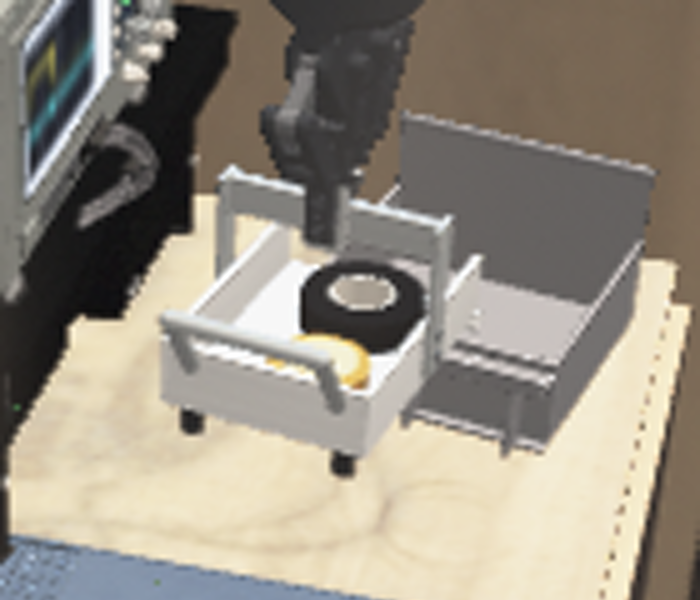

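View pics/scene4.png

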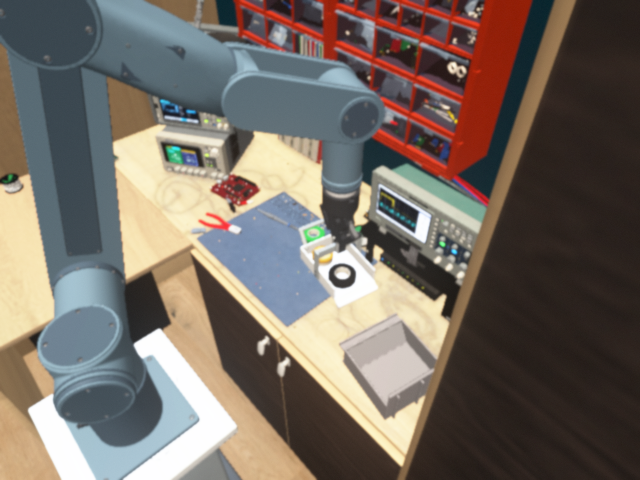

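```bash
python3 - <<'E'
import cv2
a=cv2.imread('pics/w4.png');cv2.imwrite('pics/w4c.png',cv2.resize(a[120:345,420:640],None,fx=2.6,fy=2.6,interpolation=cv2.INTER_CUBIC))
E
```

View pics/w4c.png

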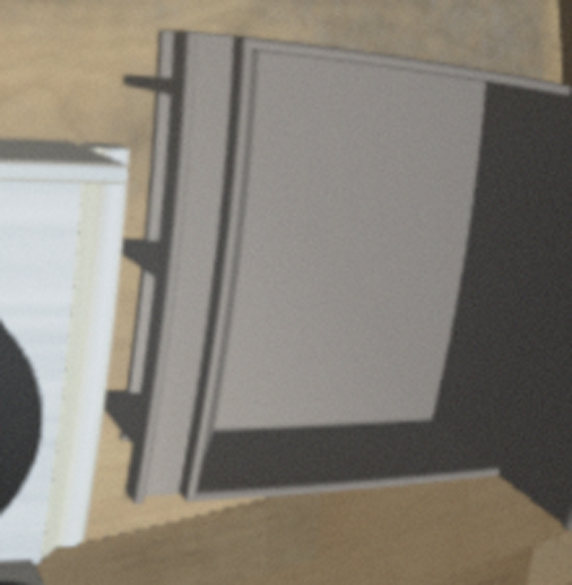

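```bash
python3 - <<'E'
from h import *
s=st();w=arm.get_image('wrist')
c=lambda u,v:(420+u/2.6,120+v/2.6)
def pr(n,uv1,uv2,z):
    a,b=wonz(w,s,uv1,z),wonz(w,s,uv2,z);m=(a+b)/2
    print(n,np.round(m,4),'len',round(np.linalg.norm(a-b),4),'yaw',round(np.arctan2(*(a-b)[[1,0]])-np.pi/2,4),'bin x',round((m-[.4697,-.2872,0])@ex(pb[2]),4),'y',round((m-[.4697,-.2872,0])@ex(pb[2]+np.pi/2),4))
pr('outer lip',c(186,32),c(143,497),.056)
pr('wall L',c(244,38),c(188,497),.056)
pr('wall R',c(254,40),c(198,495),.056)
pr('rod', c(128,150),c(80,545),.1145)
Pn=s['tool_pos'];Rm=R.from_rotvec(s['orientation']).as_matrix();Rt=np.stack([Rm[:,1],-Rm[:,2],-Rm[:,0]],1)
E=Pn+Rt@(np.array([.082,0,.006])-[0,.0005,.0807]);print('edge exp',E,'binx',(E-[.4697,-.2872,0])@ex(pb[2]),'y',(E-[.4697,-.2872,0])@ex(pb[2]+np.pi/2))
E
```

```text
outer lip [ 0.4884 -0.1974  0.056 ] len 0.155 yaw -1.7385 bin x -0.0917 y 0.0016
wall L [ 0.4843 -0.2162  0.056 ] len 0.1559 yaw -1.7568 bin x -0.0725 y 0.0011
wall R [ 0.4838 -0.2199  0.056 ] len 0.1551 yaw -1.7555 bin x -0.0687 y 0.0012
rod [ 0.4904 -0.1545  0.1145] len 0.107 yaw -1.7615 bin x -0.1343 y -0.0044
edge exp [ 0.49575875 -0.14881138  0.11520222] binx -0.14082050264483284 y -0.00023683017986920159
```

```bash
cat >> h.py <<'E'
G=np.array([.4846,-.2086,.056])+.001*ex(pb[2]+np.pi/2)
E
python3 - <<'E'
from h import *
s=st();e=ex(pb[2])
for b,h,th in((.05,.05,.12),(.03,.04,.25),(.0,.03,.345),(0,.012,.345),(0,0.003,.345),(0,0,.345)):
    P,Q=toolpose(G-b*e+[0,0,h],pb[2],th,(0,.0025,.0807)); print(h,np.round(P,4),rel(P,Q,s))
E
```

```text
0.05 [ 0.5142 -0.0714  0.1703] (array([19.9,  2.4, -3.4]), array([ 0.12, -0.21,  6.92]))
0.04 [ 0.5119 -0.0836  0.1481] (array([42.1, 14.8, -3.3]), array([ 0.11, -0.22, 14.37]))
0.03 [ 0.5072 -0.1086  0.1286] (array([61.6, 40.4, -3.2]), array([ 0.1 , -0.22, 19.81]))
0.012 [ 0.5072 -0.1086  0.1106] (array([79.6, 40.4, -3.1]), array([ 0.1 , -0.22, 19.81]))
0.003 [ 0.5072 -0.1086  0.1016] (array([88.6, 40.4, -3.1]), array([ 0.1 , -0.22, 19.81]))
0 [ 0.5072 -0.1086  0.0986] (array([91.6, 40.4, -3.1]), array([ 0.1 , -0.22, 19.81]))
```

Call:
drive_tool --pt "0.0 0.008 0.001 -0.001 0 -0.1 3" --pt "0.0 0.02 0.0024 -0.003 0.1 -0.2 7" --pt "0.0 0.031 0.0085 -0.003 0.1 -0.2 10.6" --pt "0.0 0.042 0.0148 -0.003 0.1 -0.2 14.4" --pt "0.0 0.052 0.027 -0.003 0.1 -0.2 17.5" --pt "0.0 0.0616 0.038 -0.003 0.1 -0.2 19.8" --pt "0.0 0.0616 0.0404 -0.003 0.1 -0.2 19.8" --pt "0.0 0.0616 0.0404 -0.003 0.1 -0.2 19.8" --pt "0.0 0.0616 0.0404 -0.003 0.1 -0.2 19.8"

```text
time_s: 6.8
tool_pos: [0.5075, -0.1081, 0.1291]
orientation: [2.073, -0.563, -2.139]
ft_force: [0.4, 0.3, -2.4]
gripper_width: 0.006
```

```bash
cat > look.py <<'E'
import sys
from h import *
n=sys.argv[1]
s=st();print('F',np.round(s['ft_force'],1),'M',np.round(s['wrist_torque'],2),'w',round(s['gripper_width'],4),s['tool_pos'],'j',np.round(s['joints'],2))
w=arm.get_image('wrist');save(w,'w'+n)
p=arm.get_image('scene');A=cv2.cvtColor(p['img'],cv2.COLOR_RGB2BGR)[230:420,290:450]
p=arm.get_image('side');B=cv2.cvtColor(p['img'],cv2.COLOR_RGB2BGR)[130:280,310:440]
f=lambda i:cv2.resize(i,(400,int(i.shape[0]*400/i.shape[1])),interpolation=cv2.INTER_CUBIC)
A,B=f(A),f(B);h=max(len(A),len(B));o=np.zeros((h,800,3),np.uint8);o[:len(A),:400]=A;o[:len(B),400:]=B
cv2.imwrite('pics/v'+n+'.png',o)
E
python3 look.py 5; python3 - <<'E'
from h import *
s=st();P,Q=toolpose(G+[0,0,.03],pb[2],.345,(0,.0025,.0807));print(rel(P,Q,s))
E
```

```text
F [ 0.4  0.3 -2.4] M [ 0.41 -0.07  0.06] w 0.006 [ 0.50751475 -0.10808221  0.12910562] j [-0.19  0.34  1.75 -0.39  1.08  1.75]
(array([ 1. , -0.3,  0.5]), array([-0.06, -0.13,  0.07]))
```

View pics/w5.png

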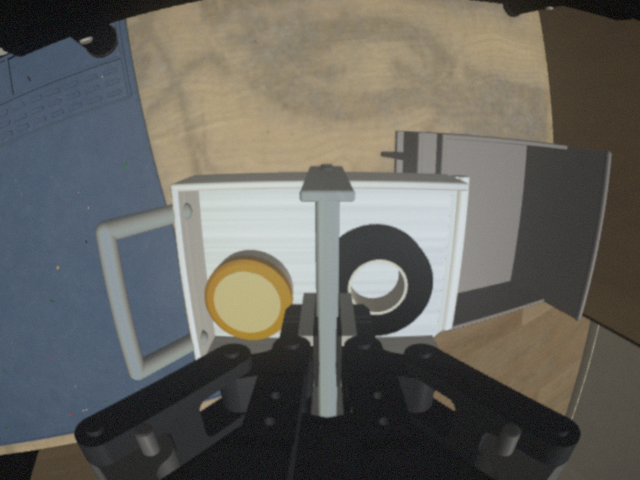

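View pics/v5.png

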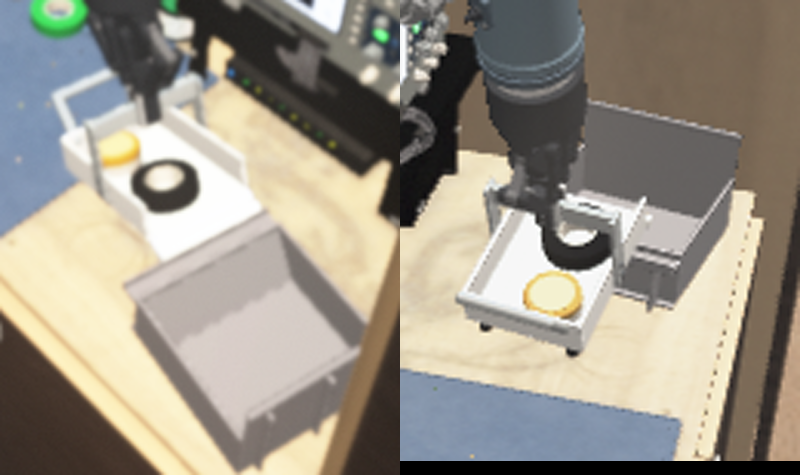

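```bash
python3 - <<'E'
from h import *
s=st()
for h in (.02,.01,.003,0,-.003):
    P,Q=toolpose(G+[0,0,h],pb[2],.345,(0,.0025,.0807));print(h,rel(P,Q,s))
E
```

```text
0.02 (array([10.4, -3.6,  0.5]), array([-0.06, -0.13,  0.07]))
0.01 (array([19.8, -7. ,  0.6]), array([-0.06, -0.13,  0.07]))
0.003 (array([26.4, -9.4,  0.6]), array([-0.06, -0.13,  0.07]))
0 (array([ 29.2, -10.4,   0.6]), array([-0.06, -0.13,  0.07]))
-0.003 (array([ 32.1, -11.4,   0.6]), array([-0.06, -0.13,  0.07]))
```

Call:
drive_tool --pt "0.0 0.006 -0.002 0.0005 0 0 0" --pt "0.0 0.0135 -0.0048 0.0005 0 0 0" --pt "0.0 0.02 -0.007 0.0006 0 0 0" --pt "0.0 0.0235 -0.0083 0.0006 0 0 0" --pt "0.0 0.026 -0.0093 0.0006 0 0 0" --pt "0.0 0.026 -0.0093 0.0006 0 0 0"

```text
time_s: 7.45
tool_pos: [0.5065, -0.1084, 0.1009]
orientation: [2.072, -0.564, -2.14]
ft_force: [-1.2, -0.4, -3.0]
gripper_width: 0.0066
```

```bash
python3 look.py 6; python3 - <<'E'
from h import *
s=st();P,Q=toolpose(G,pb[2],.345,(0,.0025,.0807));print(rel(P,Q,s))
E
```

```text
F [-1.2 -0.4 -3. ] M [ 0.4  -0.11  0.03] w 0.0066 [ 0.50654734 -0.10841383  0.10090901] j [-0.19  0.37  1.78 -0.41  1.02  1.78]
(array([ 3.3, -1.1,  0.2]), array([-0.06, -0.14,  0.06]))
```

View pics/v6.png

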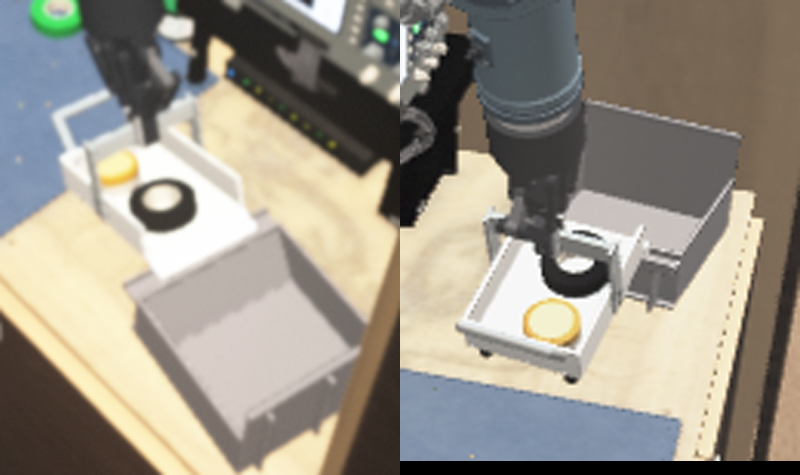

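Call:
drive_tool --pt "0.0 0.001 -0.0004 0.0 0 0 0" --pt "0.0 0.002 -0.0007 0.0002 0 0 0" --pt "0.0 0.003 -0.0011 0.0002 0 0 0" --pt "0.0 0.0035 -0.0013 0.0002 0 0 0"

```text
time_s: 7.93
tool_pos: [0.5072, -0.1086, 0.0984]
orientation: [2.074, -0.565, -2.137]
ft_force: [-0.4, -0.2, -2.6]
gripper_width: 0.0064
```

Call:
drive_tool --pt "0.0 0.001 -0.0003 0.0 0 0 0" --pt "0.0 0.0015 -0.0005 0.0 0 0 0" --pt "0.0 0.0015 -0.0005 0.0 0 0 0"

```text
time_s: 8.18
tool_pos: [0.5077, -0.1089, 0.0974]
orientation: [2.075, -0.566, -2.135]
ft_force: [0.1, -0.2, 0.4]
gripper_width: 0.0062
```

```bash
python3 look.py 7
```

```text
F [ 0.1 -0.2  0.4] M [-0.31  0.06 -0.02] w 0.0062 [ 0.50766965 -0.10888791  0.09739519] j [-0.19  0.38  1.78 -0.41  1.01  1.79]
```

View pics/v7.png

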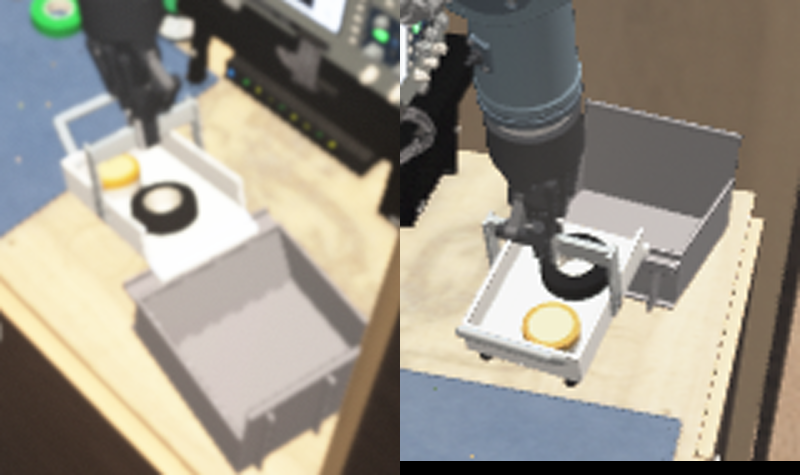

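View pics/w7.png

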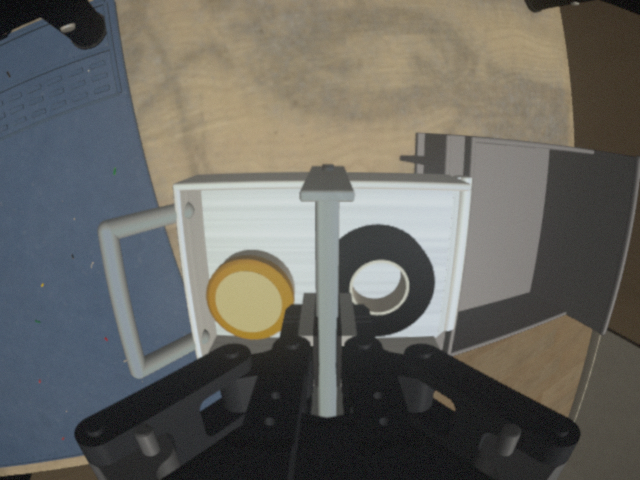

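```bash
python3 - <<'E'
import cv2
a=cv2.imread('pics/w7.png');cv2.imwrite('pics/w7c.png',cv2.resize(a[120:360,390:510],None,fx=5,fy=2.5,interpolation=cv2.INTER_CUBIC))
E
```

```text
(no output)
```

View pics/w7c.png

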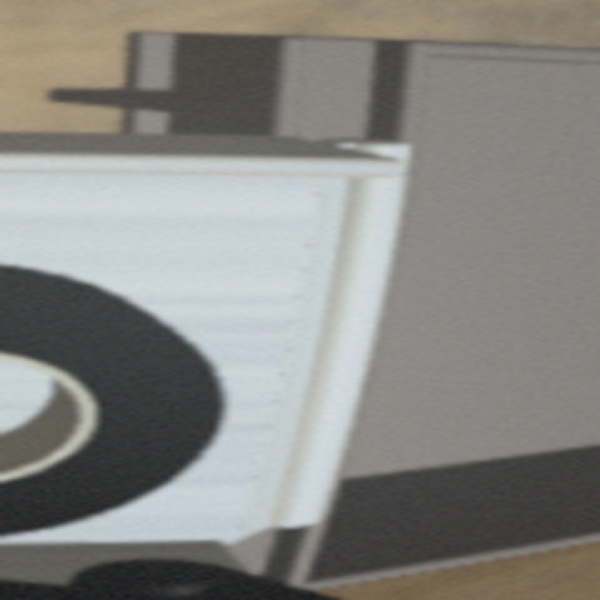

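```bash
python3 - <<'E'
from h import *
s=st();w=arm.get_image('wrist')
B=lambda m:(round((m-[.4697,-.2872,0])@ex(pb[2]),4),round((m-[.4697,-.2872,0])@ex(pb[2]+np.pi/2),4))
for n,uv,z in(('rod+',(472,178),.059),('rod-',(452.6,331),.059),('wallL+',(471,139),.056),('wallL-',(390+300/5,120+580/2.5),.056),('outer+',(390+283/5,134),.056)):
    print(n,B(wonz(w,s,uv,z)))
Rm=R.from_rotvec(s['orientation']).as_matrix();Rt=np.stack([Rm[:,1],-Rm[:,2],-Rm[:,0]],1)
E=s['tool_pos']+Rt@(np.array([.082,0,.006])-[0,.0025,.0807]);print('edge',B(E),E)
F=s['tool_pos']+Rt@(np.array([-.068,0,0])-[0,.0025,.0807]);print('feet',B(F),F)
E
```

```text
rod+ (np.float64(-0.0731), np.float64(0.0531))
rod- (np.float64(-0.0743), np.float64(-0.0535))
wallL+ (np.float64(-0.073), np.float64(0.077))
wallL- (np.float64(-0.0705), np.float64(-0.0744))
outer+ (np.float64(-0.0925), np.float64(0.0791))
edge (np.float64(-0.0799), np.float64(0.0017)) [ 0.48627495 -0.20901954  0.05472111]
feet (np.float64(-0.2191), np.float64(0.0019)) [ 0.51244487 -0.07234686 -0.00159687]
```

Call:
drive_tool --pt "0.0 0.0006 -0.0002 0.0 0 0 0" --pt "0.0 0.0006 -0.0002 0.0 0 0 0" --pt "0.012 0.0006 -0.0002 0.0 0 0 0" --pt "0.02 0.0006 -0.0002 0.0 0 0 0" --pt "0.03 0.0006 -0.0002 0.0 0 0 0" --pt "0.03 0.0006 -0.0002 0.0 0 0 0" --pt "0.03 0.0006 -0.0002 0.0 0 0 0" --pt "0.03 -0.01 0 0.0 0 0 0" --pt "0.03 -0.03 0 0.0 0 0 0" --pt "0.03 -0.06 0 0.0 0 0 0" --pt "0.03 -0.09 0 0.0 0 0 0" --pt "0.03 -0.09 0 0.0 0 0 0"

```text
time_s: 9.38
tool_pos: [0.5165, -0.0779, 0.1884]
orientation: [2.086, -0.566, -2.124]
ft_force: [1.2, -1.4, 0.3]
gripper_width: 0.0299
```

```bash
python3 look.py 8
```

```text
F [ 1.2 -1.4  0.3] M [ 0.09 -0.02 -0.05] w 0.0299 [ 0.51653025 -0.07792305  0.18836327] j [-0.13  0.28  1.66 -0.37  1.22  1.76]
```

View pics/v8.png

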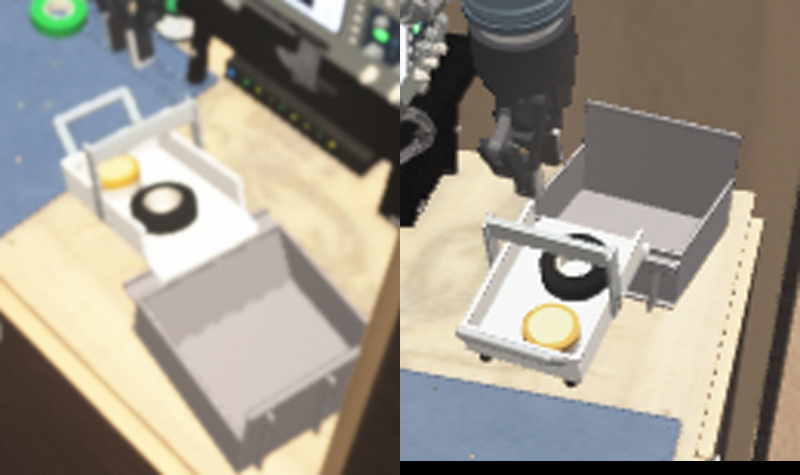

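View pics/w8.png

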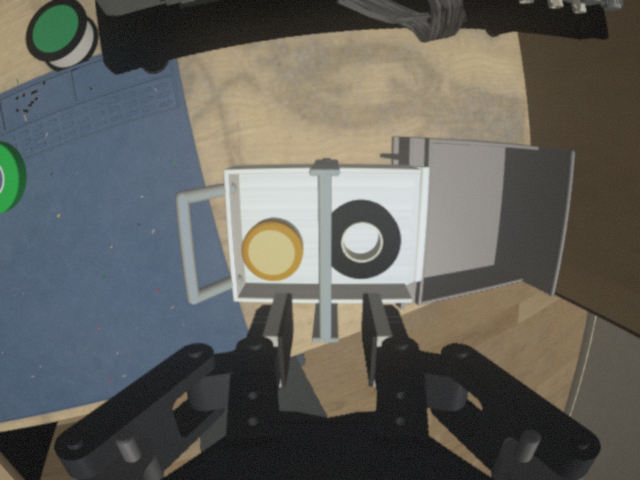

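```bash
cat >> h.py <<'E'
def bar(th,E=G):
    return np.array(E)+trayR(pb[2],th)@np.array([-.182,0,.074])
def wpx(w,s,X):
    T=w['T_tool_cam'];R0=R.from_rotvec(s['orientation']).as_matrix();c=T[:3,:3].T@(R0.T@(X-s['tool_pos'])-T[:3,3]);c=np.array([c[0],-c[1],-c[2]])
    th=np.arctan2(np.hypot(c[0],c[1]),c[2]);f=w['K'][0,0];return f*th*c[:2]/np.hypot(c[0],c[1])+w['K'][:2,2]
E
python3 - <<'E'
from h import *
s=st();w=arm.get_image('wrist')
im=cv2.cvtColor(w['img'],cv2.COLOR_RGB2BGR)
x0,y0,f=165,150,4.5
c=cv2.resize(im[150:350,165:325],None,fx=f,fy=f,interpolation=cv2.INTER_CUBIC)[:600]
E_=G
c=cv2.resize(im[150:283+30,165:325],None,fx=3.6,fy=3.6,interpolation=cv2.INTER_CUBIC)
yb=ex(pb[2]+np.pi/2)
for th,col in((.342,(0,0,255)),(.36,(0,255,0))):
    for t in(-.038,0,.038):
        u=(wpx(w,s,bar(th)+yb*t)-[165,150]+.5)*3.6;cv2.circle(c,tuple(int(v) for v in u),3,col,-1)
cv2.imwrite('pics/w8c.png',c)
E
```

```text
(no output)
```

View pics/w8c.png

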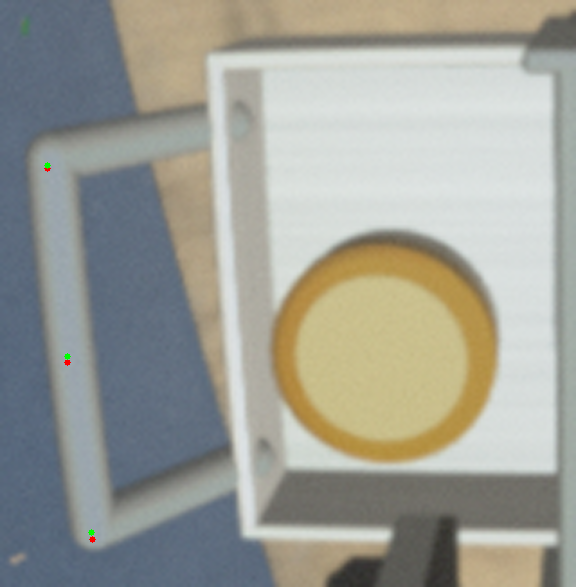

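```bash
cat >> h.py <<'E'
def tipR(phi):
    e=ex(pb[2]);a=np.sin(phi)*e-np.cos(phi)*np.array([0,0,1.]);return tgt(e,a)
BR=bar(.35)+.0018*ex(pb[2])+.0015*ex(pb[2]+np.pi/2)
E
python3 - <<'E'
from h import *
s=st();Q=tipR(np.radians(20));print(BR)
for d in(-.07,0.0):
    P=BR+Q[:,0]*(.019+d);print(d,P,rel(P,Q,s))
E
```

```text
[ 0.52337703 -0.01794715  0.06310618]
-0.07 [ 0.52663367 -0.00081083  0.1110305 ] (array([ 39.7, -98.4,   0.8]), array([-0.04, -0.17,  0.27]))
0.0 [ 0.52216377 -0.02433127  0.04525202] (array([109.7, -98.1,   1. ]), array([-0.04, -0.17,  0.27]))
```

Call:
drive_tool --pt "0.03 0.0 -0.035 0.0 0 0 0" --pt "0.03 0.0 -0.075 0.001 0 0 0" --pt "0.03 0.015 -0.0984 0.001 0 -0.2 0.3" --pt "0.03 0.035 -0.0984 0.001 0 -0.2 0.3" --pt "0.03 0.045 -0.0984 0.001 0 -0.2 0.3" --pt "0.03 0.045 -0.0984 0.001 0 -0.2 0.3"

```text
time_s: 10.08
tool_pos: [0.5234, -0.0032, 0.1028]
orientation: [2.058, -0.57, -2.145]
ft_force: [0.0, 0.1, -0.3]
gripper_width: 0.0299
```

```bash
python3 look.py 9; python3 - <<'E'
from h import *
s=st();Q=tipR(np.radians(20))
P=BR+Q[:,0]*(.019);print(P,rel(P,Q,s))
E
```

```text
F [ 0.   0.1 -0.3] M [ 0.17 -0.   -0.  ] w 0.0299 [ 0.52338985 -0.00320148  0.10276468] j [ 0.01  0.42  1.7  -0.38  1.13  1.95]
[ 0.52216377 -0.02433127  0.04525202] (array([64.9, -0.9,  0.1]), array([-0.12,  0.04, -0.04]))
```

View pics/w9.png

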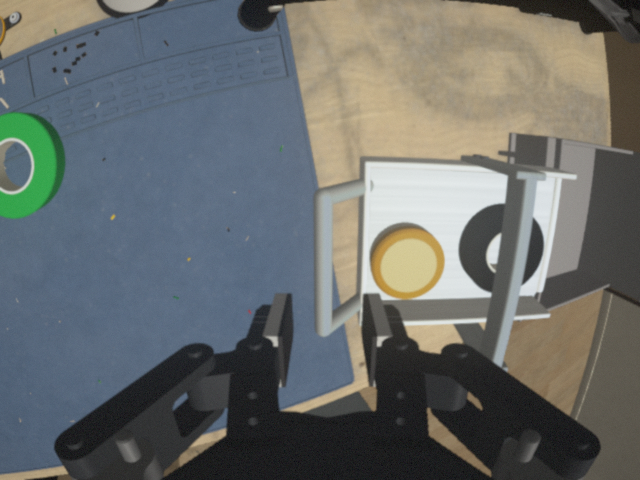

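View pics/v9.png

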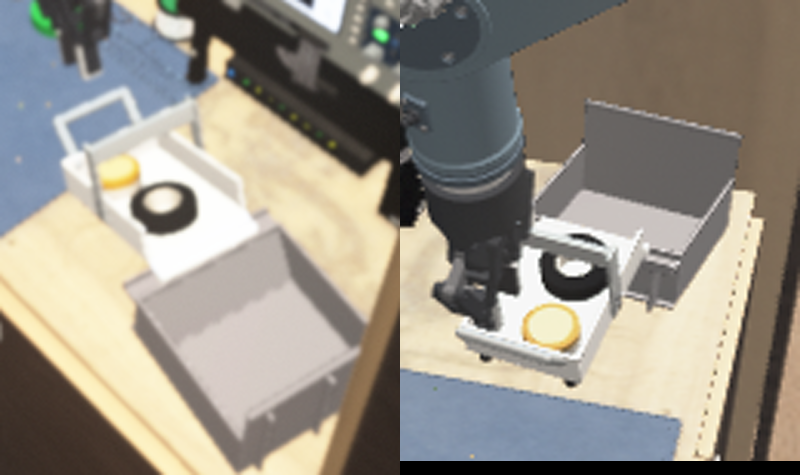

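Call:
drive_tool --pt "0.03 0.02 -0.0009 0.0 0 0 0" --pt "0.03 0.045 -0.0009 0.0 0 0 0" --pt "0.03 0.06 -0.0009 0.0 0 0 0" --pt "0.03 0.065 -0.0009 0.0 0 0 0" --pt "0.03 0.065 -0.0009 0.0 0 0 0"

```text
time_s: 10.65
tool_pos: [0.522, -0.0252, 0.0451]
orientation: [2.067, -0.574, -2.14]
ft_force: [-0.3, 0.5, -0.3]
gripper_width: 0.0301
```

```bash
python3 look.py 10
```

```text
F [-0.3  0.5 -0.3] M [ 0.2  -0.03  0.04] w 0.0301 [ 0.52196114 -0.02515735  0.04514665] j [-0.03  0.49  1.77 -0.42  0.99  1.98]
```

View pics/w10.png

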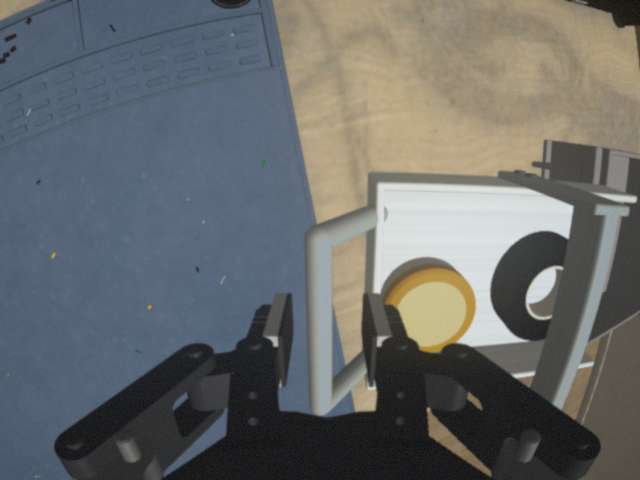

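Call:
drive_tool --pt "0.03 0 -0.002 0.0 0 0 0" --pt "0.02 0 -0.002 0.0 0 0 0" --pt "0.014 0 -0.002 0.0 0 0 0" --pt "0.0 0 -0.002 0.0 0 0 0" --pt "0.0 0 -0.002 0.0 0 0 0" --pt "0.0 0 -0.002 0.0 0 0 0" --pt "0.0 0 -0.002 0.0 0 0 0" --grip_force 40

```text
time_s: 11.38
tool_pos: [0.5244, -0.0221, 0.0463]
orientation: [2.072, -0.572, -2.135]
ft_force: [0.5, 5.2, 3.3]
gripper_width: 0.0084
```

```bash
python3 look.py 11
```

```text
F [0.5 5.2 3.3] M [ 0.58 -0.14  0.02] w 0.0084 [ 0.52436574 -0.02209832  0.04628885] j [-0.03  0.49  1.76 -0.42  0.99  1.98]
```

View pics/w11.png

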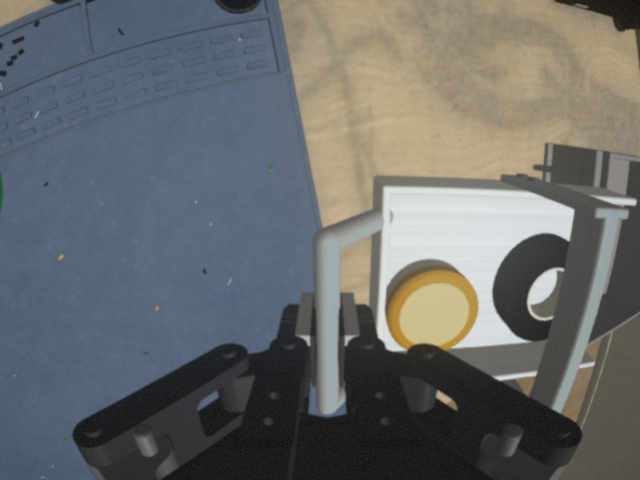

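View pics/v11.png

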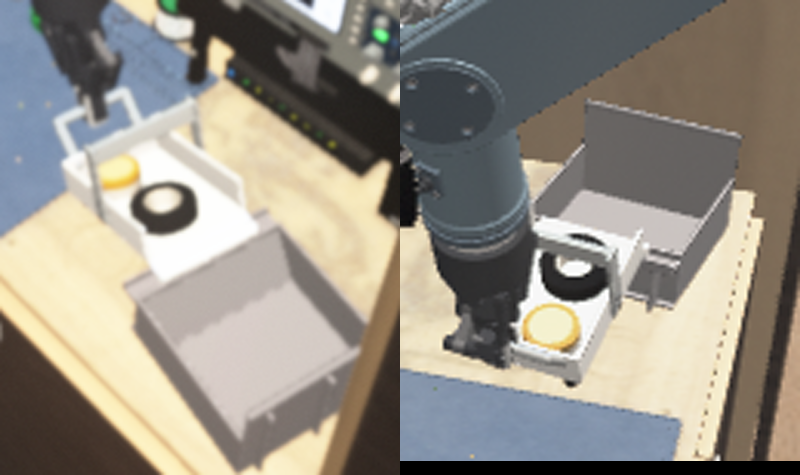

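```bash
cat > tip.py <<'E'
# usage: tip.py thstart_deg thend_deg n [tail] ; th nose-up deg (rest 20.05)
import sys,json,os
from h import *
a,b,n=float(sys.argv[1]),float(sys.argv[2]),int(sys.argv[3])
s=st()
phi=lambda t:np.radians(20*(1-(20.05-t)/128.))
if not os.path.exists('off.npy'):
    Q=R.from_rotvec(s['orientation']).as_matrix(); o=Q.T@(s['tool_pos']-bar(np.radians(20.05))); np.save('off.npy',o)
    d=s['tool_pos']-tipR(phi(20.05))[:,0]*.019-bar(np.radians(20.05)); print('dev binx',d@ex(pb[2]),'y',d@ex(pb[2]+np.pi/2),'z',d[2])
o=np.load('off.npy'); print('off',o)
ad=np.array([float(x) for x in sys.argv[4:6]]+[0,0])[:2]/1000 # extra along binx,z
R0=R.from_rotvec(s['orientation']).as_matrix()
for k in range(1,n+1):
    t=a+(b-a)*k/n; Q=tipR(phi(t)); P=bar(np.radians(t))+Q@o+ad[0]*ex(pb[2])+[0,0,ad[1]]
    d=R0.T@(P-s['tool_pos']); r=R.from_matrix(R0.T@Q).as_rotvec(degrees=True)
    print(round(t,1),[round(x,4) for x in d]+[round(x,1) for x in r])
E
python3 tip.py 20.05 -13 12
```

```text
dev binx -0.0008144914865653406 y 0.003264423041408662 z 0.000985344893402032
off [ 0.01780536 -0.00043158 -0.00320979]
17.3 [np.float64(-0.0087), np.float64(0.0036), np.float64(0.0), np.float64(-0.2), np.float64(-0.2), np.float64(-0.4)]
14.5 [np.float64(-0.0171), np.float64(0.0077), np.float64(-0.0), np.float64(-0.2), np.float64(-0.2), np.float64(-0.8)]
11.8 [np.float64(-0.0254), np.float64(0.0121), np.float64(-0.0001), np.float64(-0.2), np.float64(-0.2), np.float64(-1.3)]
9.0 [np.float64(-0.0334), np.float64(0.0169), np.float64(-0.0001), np.float64(-0.2), np.float64(-0.2), np.float64(-1.7)]
6.3 [np.float64(-0.0412), np.float64(0.0221), np.float64(-0.0001), np.float64(-0.2), np.float64(-0.2), np.float64(-2.1)]
3.5 [np.float64(-0.0488), np.float64(0.0277), np.float64(-0.0002), np.float64(-0.2), np.float64(-0.2), np.float64(-2.6)]
0.8 [np.float64(-0.056), np.float64(0.0336), np.float64(-0.0002), np.float64(-0.2), np.float64(-0.2), np.float64(-3.0)]
-2.0 [np.float64(-0.063), np.float64(0.0399), np.float64(-0.0003), np.float64(-0.2), np.float64(-0.2), np.float64(-3.4)]
-4.7 [np.float64(-0.0696), np.float64(0.0465), np.float64(-0.0003), np.float64(-0.2), np.float64(-0.2), np.float64(-3.8)]
-7.5 [np.float64(-0.0759), np.float64(0.0534), np.float64(-0.0004), np.float64(-0.2), np.float64(-0.2), np.float64(-4.3)]
-10.2 [np.float64(-0.0819), np.float64(0.0606), np.float64(-0.0004), np.float64(-0.2), np.float64(-0.2), np.float64(-4.7)]
-13.0 [np.float64(-0.0875), np.float64(0.0681), np.float64(-0.0004), np.float64(-0.2), np.float64(-0.2), np.float64(-5.1)]
```

Call:
drive_tool --pt "0 -0.005 0.002 0 0 0 0" --pt "0 -0.0087 0.0036 0 -0.2 -0.2 -0.4" --pt "0 -0.0171 0.0077 0 -0.2 -0.2 -0.8" --pt "0 -0.0254 0.0121 0 -0.2 -0.2 -1.3" --pt "0 -0.0334 0.0169 0 -0.2 -0.2 -1.7" --pt "0 -0.0412 0.0221 0 -0.2 -0.2 -2.1" --pt "0 -0.0488 0.0277 0 -0.2 -0.2 -2.6" --pt "0 -0.056 0.0336 0 -0.2 -0.2 -3.0"

```text
time_s: 12.2
tool_pos: [0.5219, -0.0334, 0.1116]
orientation: [2.108, -0.517, -2.167]
ft_force: [1.5, 8.0, 0.5]
gripper_width: 0.0085
```

```bash
python3 look.py 12; python3 tip.py 0.8 -35.2 12
```

```text
F [1.5 8.  0.5] M [ 1.48 -0.27 -0.06] w 0.0085 [ 0.52194245 -0.03340348  0.11155623] j [-0.08  0.38  1.72 -0.33  1.09  1.84]
off [ 0.01780536 -0.00043158 -0.00320979]
-2.2 [np.float64(-0.006), np.float64(0.0065), np.float64(0.0002), np.float64(-0.1), np.float64(-0.1), np.float64(-0.3)]
-5.2 [np.float64(-0.0135), np.float64(0.0133), np.float64(0.0002), np.float64(-0.1), np.float64(-0.1), np.float64(-0.8)]
-8.2 [np.float64(-0.0207), np.float64(0.0205), np.float64(0.0001), np.float64(-0.1), np.float64(-0.1), np.float64(-1.2)]
-11.2 [np.float64(-0.0275), np.float64(0.0281), np.float64(0.0001), np.float64(-0.1), np.float64(-0.1), np.float64(-1.7)]
-14.2 [np.float64(-0.0339), np.float64(0.036), np.float64(0.0001), np.float64(-0.1), np.float64(-0.1), np.float64(-2.2)]
-17.2 [np.float64(-0.0399), np.float64(0.0443), np.float64(0.0001), np.float64(-0.1), np.float64(-0.1), np.float64(-2.6)]
-20.2 [np.float64(-0.0454), np.float64(0.0528), np.float64(0.0), np.float64(-0.1), np.float64(-0.1), np.float64(-3.1)]
-23.2 [np.float64(-0.0504), np.float64(0.0617), np.float64(0.0), np.float64(-0.1), np.float64(-0.1), np.float64(-3.6)]
-26.2 [np.float64(-0.055), np.float64(0.0707), np.float64(-0.0), np.float64(-0.1), np.float64(-0.1), np.float64(-4.0)]
-29.2 [np.float64(-0.0591), np.float64(0.08), np.float64(-0.0), np.float64(-0.1), np.float64(-0.1), np.float64(-4.5)]
-32.2 [np.float64(-0.0627), np.float64(0.0895), np.float64(-0.0001), np.float64(-0.1), np.float64(-0.1), np.float64(-5.0)]
-35.2 [np.float64(-0.0658), np.float64(0.0992), np.float64(-0.0001), np.float64(-0.1), np.float64(-0.1), np.float64(-5.5)]
```

View pics/v12.png

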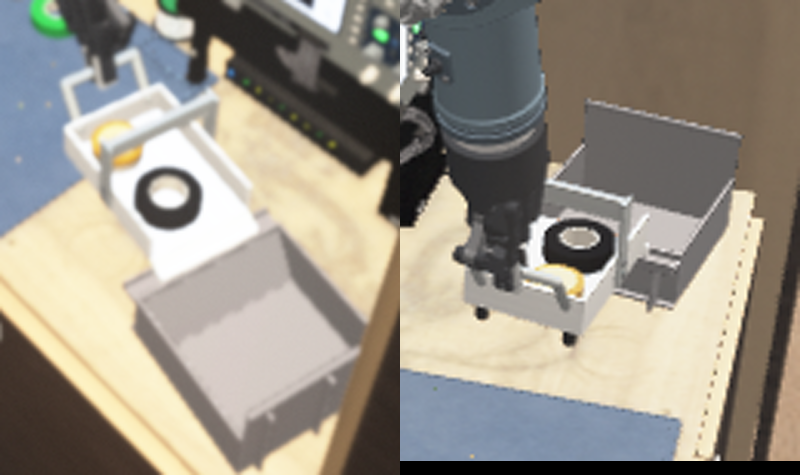

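```bash
python3 tip.py 0.8 -35.2 12 -1.2 -0.5 | sed 's/np.float64//g'
```

```text
off [ 0.01780536 -0.00043158 -0.00320979]
-2.2 [(-0.0058), (0.0052), (0.0002), (-0.1), (-0.1), (-0.3)]
-5.2 [(-0.0134), (0.012), (0.0002), (-0.1), (-0.1), (-0.8)]
-8.2 [(-0.0206), (0.0193), (0.0001), (-0.1), (-0.1), (-1.2)]
-11.2 [(-0.0274), (0.0268), (0.0001), (-0.1), (-0.1), (-1.7)]
-14.2 [(-0.0338), (0.0348), (0.0001), (-0.1), (-0.1), (-2.2)]
-17.2 [(-0.0397), (0.043), (0.0001), (-0.1), (-0.1), (-2.6)]
-20.2 [(-0.0453), (0.0515), (0.0), (-0.1), (-0.1), (-3.1)]
-23.2 [(-0.0503), (0.0604), (0.0), (-0.1), (-0.1), (-3.6)]
-26.2 [(-0.0549), (0.0694), (-0.0), (-0.1), (-0.1), (-4.0)]
-29.2 [(-0.059), (0.0787), (-0.0), (-0.1), (-0.1), (-4.5)]
-32.2 [(-0.0626), (0.0882), (-0.0001), (-0.1), (-0.1), (-5.0)]
-35.2 [(-0.0657), (0.0979), (-0.0001), (-0.1), (-0.1), (-5.5)]
```

Call:
drive_tool --pt "0 -0.0058 0.0052 0 -0.1 -0.1 -0.3" --pt "0 -0.0134 0.012 0 -0.1 -0.1 -0.8" --pt "0 -0.0206 0.0193 0 -0.1 -0.1 -1.2" --pt "0 -0.0274 0.0268 0 -0.1 -0.1 -1.7" --pt "0 -0.0338 0.0348 0 -0.1 -0.1 -2.2" --pt "0 -0.0397 0.043 0 -0.1 -0.1 -2.6"

```text
time_s: 12.85
tool_pos: [0.5171, -0.0616, 0.1646]
orientation: [2.145, -0.471, -2.191]
ft_force: [1.5, 9.9, 3.8]
gripper_width: 0.0086
```

```bash
python3 look.py 13; python3 tip.py -17.2 -53.2 12 -1.2 -0.5| sed 's/np.float64//g'
```

```text
F [1.5 9.9 3.8] M [ 1.7  -0.19 -0.06] w 0.0086 [ 0.51711181 -0.0615951   0.16460441] j [-0.17  0.29  1.69 -0.26  1.18  1.7 ]
off [ 0.01780536 -0.00043158 -0.00320979]
-20.2 [(-0.0033), (0.0085), (0.0006), (-0.1), (-0.2), (-0.3)]
-23.2 [(-0.0088), (0.017), (0.0006), (-0.1), (-0.2), (-0.8)]
-26.2 [(-0.0138), (0.0259), (0.0005), (-0.1), (-0.2), (-1.2)]
-29.2 [(-0.0183), (0.0349), (0.0005), (-0.1), (-0.2), (-1.7)]
-32.2 [(-0.0224), (0.0443), (0.0005), (-0.1), (-0.2), (-2.2)]
-35.2 [(-0.0259), (0.0538), (0.0004), (-0.1), (-0.2), (-2.7)]
-38.2 [(-0.029), (0.0635), (0.0004), (-0.1), (-0.2), (-3.1)]
-41.2 [(-0.0315), (0.0733), (0.0004), (-0.1), (-0.2), (-3.6)]
-44.2 [(-0.0335), (0.0832), (0.0004), (-0.1), (-0.2), (-4.1)]
-47.2 [(-0.035), (0.0933), (0.0003), (-0.1), (-0.2), (-4.5)]
-50.2 [(-0.0359), (0.1034), (0.0003), (-0.1), (-0.2), (-5.0)]
-53.2 [(-0.0363), (0.1135), (0.0003), (-0.1), (-0.2), (-5.5)]
```

View pics/v13.png

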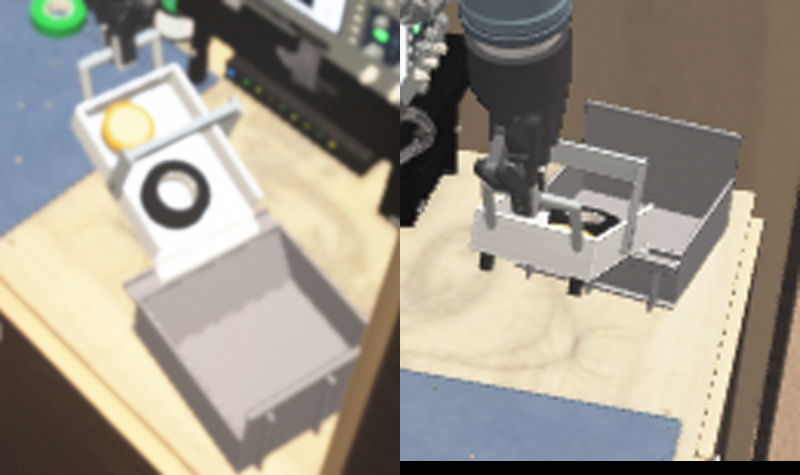

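Call:
drive_tool --pt "0 -0.0033 0.007 0.0003 -0.1 -0.2 -0.3" --pt "0 -0.0088 0.0155 0.0005 -0.1 -0.2 -0.8" --pt "0 -0.0138 0.0244 0.0005 -0.1 -0.2 -1.2" --pt "0 -0.0183 0.0334 0.0005 -0.1 -0.2 -1.7" --pt "0 -0.0222 0.0428 0.0005 -0.1 -0.2 -2.2" --pt "0 -0.0257 0.0523 0.0004 -0.1 -0.2 -2.7"

```text
time_s: 13.5
tool_pos: [0.509, -0.1053, 0.2055]
orientation: [2.181, -0.423, -2.214]
ft_force: [1.1, 8.1, 8.0]
gripper_width: 0.0082
```

```bash
python3 look.py 14; python3 tip.py -35.2 -71.2 12 -2.7 -0.5| sed 's/np.float64//g'
```

```text
F [1.1 8.1 8. ] M [ 1.31 -0.18 -0.  ] w 0.0082 [ 0.5090263  -0.10528699  0.20548593] j [-0.29  0.23  1.65 -0.21  1.24  1.54]
off [ 0.01780536 -0.00043158 -0.00320979]
-38.2 [(-0.001), (0.0087), (0.0008), (-0.1), (-0.2), (-0.3)]
-41.2 [(-0.004), (0.0184), (0.0007), (-0.1), (-0.2), (-0.8)]
-44.2 [(-0.0065), (0.0282), (0.0007), (-0.1), (-0.2), (-1.3)]
-47.2 [(-0.0085), (0.0382), (0.0007), (-0.1), (-0.2), (-1.8)]
-50.2 [(-0.0099), (0.0482), (0.0006), (-0.1), (-0.2), (-2.2)]
-53.2 [(-0.0108), (0.0583), (0.0006), (-0.1), (-0.2), (-2.7)]
-56.2 [(-0.0112), (0.0685), (0.0006), (-0.1), (-0.2), (-3.2)]
-59.2 [(-0.011), (0.0786), (0.0006), (-0.1), (-0.2), (-3.6)]
-62.2 [(-0.0103), (0.0887), (0.0006), (-0.1), (-0.2), (-4.1)]
-65.2 [(-0.009), (0.0988), (0.0005), (-0.1), (-0.2), (-4.6)]
-68.2 [(-0.0072), (0.1088), (0.0005), (-0.1), (-0.2), (-5.0)]
-71.2 [(-0.0049), (0.1186), (0.0005), (-0.1), (-0.2), (-5.5)]
```

View pics/v14.png

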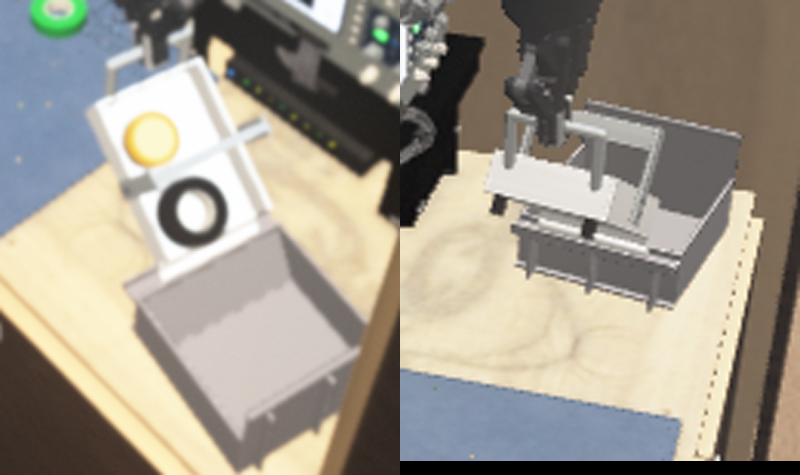

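Call:
drive_tool --pt "0 -0.0015 0.0087 0.0004 -0.1 -0.2 -0.3" --pt "0 -0.0045 0.0184 0.0007 -0.1 -0.2 -0.8" --pt "0 -0.007 0.0282 0.0007 -0.1 -0.2 -1.3" --pt "0 -0.009 0.0382 0.0007 -0.1 -0.2 -1.8" --pt "0 -0.0104 0.0482 0.0006 -0.1 -0.2 -2.2" --pt "0 -0.0113 0.0583 0.0006 -0.1 -0.2 -2.7" --pt "0 -0.0117 0.0685 0.0006 -0.1 -0.2 -3.2" --pt "0 -0.0115 0.0786 0.0006 -0.1 -0.2 -3.6"

```text
time_s: 14.32
tool_pos: [0.4941, -0.1804, 0.2347]
orientation: [-2.169, 0.352, 2.191]
ft_force: [1.1, 1.8, 5.0]
gripper_width: 0.0083
```

```bash
python3 look.py 15; python3 tip.py -59.2 -92.2 11 -2.7 0| sed 's/np.float64//g'
```

```text
F [1.1 1.8 5. ] M [ 0.54 -0.17 -0.01] w 0.0083 [ 0.4941079  -0.18037989  0.23470079] j [-0.48  0.2   1.61 -0.13  1.29  1.32]
off [ 0.01780536 -0.00043158 -0.00320979]
-62.2 [(0.0021), (0.0086), (0.0), (-0.1), (-0.1), (-0.6)]
-65.2 [(0.0027), (0.0188), (-0.0), (-0.1), (-0.1), (-1.0)]
-68.2 [(0.0039), (0.0288), (-0.0), (-0.1), (-0.1), (-1.5)]
-71.2 [(0.0056), (0.0388), (-0.0001), (-0.1), (-0.1), (-2.0)]
-74.2 [(0.0078), (0.0487), (-0.0001), (-0.1), (-0.1), (-2.4)]
-77.2 [(0.0105), (0.0585), (-0.0001), (-0.1), (-0.1), (-2.9)]
-80.2 [(0.0138), (0.0681), (-0.0001), (-0.1), (-0.1), (-3.4)]
-83.2 [(0.0176), (0.0775), (-0.0001), (-0.1), (-0.1), (-3.8)]
-86.2 [(0.0218), (0.0867), (-0.0001), (-0.1), (-0.2), (-4.3)]
-89.2 [(0.0266), (0.0957), (-0.0002), (-0.1), (-0.2), (-4.8)]
-92.2 [(0.0318), (0.1044), (-0.0002), (-0.1), (-0.2), (-5.2)]
```

View pics/v15.png

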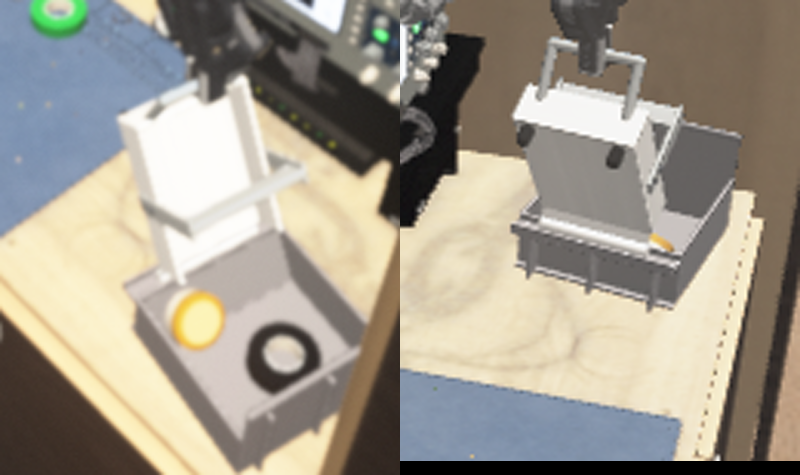

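Call:
drive_tool --pt "0 0.0015 0.0086 0 0 0 -0.6" --pt "0 0.0027 0.0188 0 0 0 -1.0" --pt "0 0.0039 0.0288 0 0 0 -1.5" --pt "0 0.0056 0.0388 0 0 0 -2.0" --pt "0 0.0078 0.0487 0 0 0 -2.4" --pt "0 0.0105 0.0585 0 0 0 -2.9"

```text
time_s: 14.97
tool_pos: [0.483, -0.2401, 0.2343]
orientation: [-2.156, 0.299, 2.162]
ft_force: [-0.1, -0.2, 6.6]
gripper_width: 0.008
```

```bash
python3 look.py 16; python3 tip.py -77.2 -101.2 8 -2.7 0| sed 's/np.float64//g'
```

```text
F [-0.1 -0.2  6.6] M [ 0.36 -0.06  0.02] w 0.008 [ 0.48299943 -0.24007333  0.23430539] j [-0.62  0.22  1.58 -0.08  1.3   1.16]
off [ 0.01780536 -0.00043158 -0.00320979]
-80.2 [(0.0044), (0.0078), (0.0), (-0.2), (-0.3), (-0.6)]
-83.2 [(0.0078), (0.0174), (0.0), (-0.2), (-0.3), (-1.1)]
-86.2 [(0.0116), (0.0268), (-0.0), (-0.2), (-0.3), (-1.6)]
-89.2 [(0.0159), (0.036), (-0.0), (-0.2), (-0.3), (-2.0)]
-92.2 [(0.0207), (0.045), (-0.0), (-0.2), (-0.3), (-2.5)]
-95.2 [(0.0259), (0.0536), (-0.0001), (-0.2), (-0.3), (-3.0)]
-98.2 [(0.0316), (0.0621), (-0.0001), (-0.2), (-0.3), (-3.4)]
-101.2 [(0.0378), (0.0701), (-0.0001), (-0.2), (-0.3), (-3.9)]
```

View pics/v16.png

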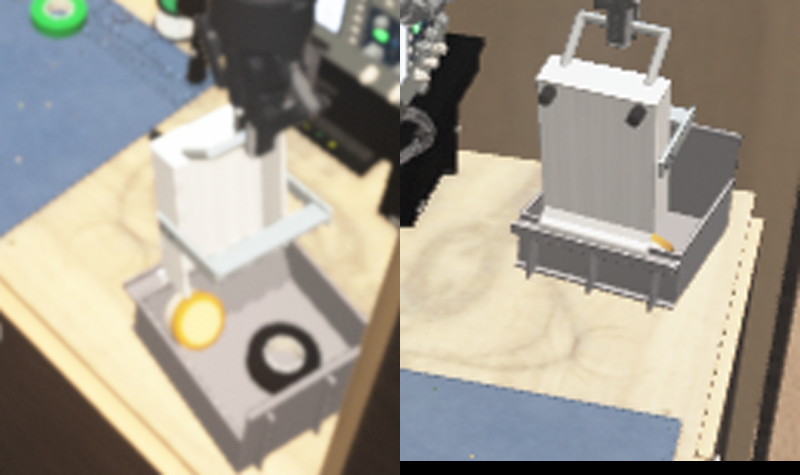

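Call:
drive_tool --pt "0 0.0042 0.0078 0 0 0 -0.6" --pt "0 0.0075 0.0174 0 0 0 -1.1" --pt "0 0.0113 0.0268 0 0 0 -1.6" --pt "0 0.0156 0.036 0 0 0 -2.0" --pt "0 0.0204 0.045 0 0 0 -2.5"

```text
time_s: 15.53
tool_pos: [0.4738, -0.2875, 0.2188]
orientation: [-2.143, 0.254, 2.139]
ft_force: [-0.2, -0.8, 5.4]
gripper_width: 0.0084
```

```bash
python3 look.py 17; python3 tip.py -92.2 -101.2 3 -2.7 0| sed 's/np.float64//g'
```

```text
F [-0.2 -0.8  5.4] M [ 0.05 -0.01 -0.01] w 0.0084 [ 0.47382982 -0.28751872  0.21875223] j [-0.72  0.26  1.56 -0.04  1.29  1.05]
off [ 0.01780536 -0.00043158 -0.00320979]
-95.2 [(0.0053), (0.008), (-0.0004), (-0.3), (-0.3), (-0.5)]
-98.2 [(0.0107), (0.0166), (-0.0004), (-0.3), (-0.3), (-1.0)]
-101.2 [(0.0165), (0.0249), (-0.0005), (-0.3), (-0.3), (-1.4)]
```

View pics/v17.png

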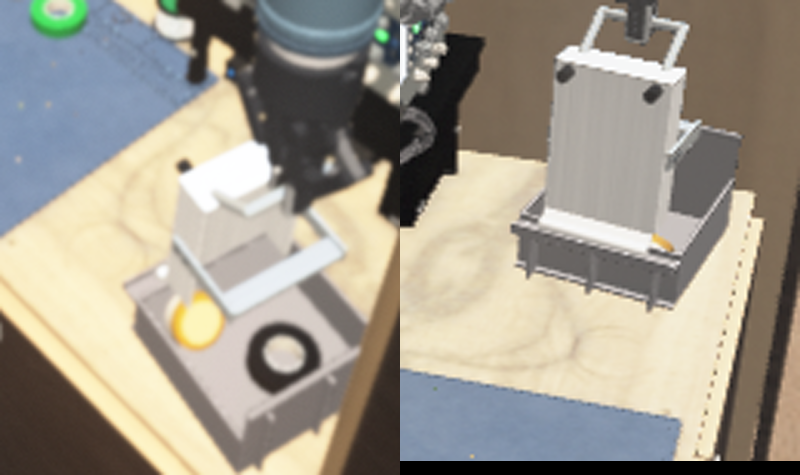

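View pics/w17.png

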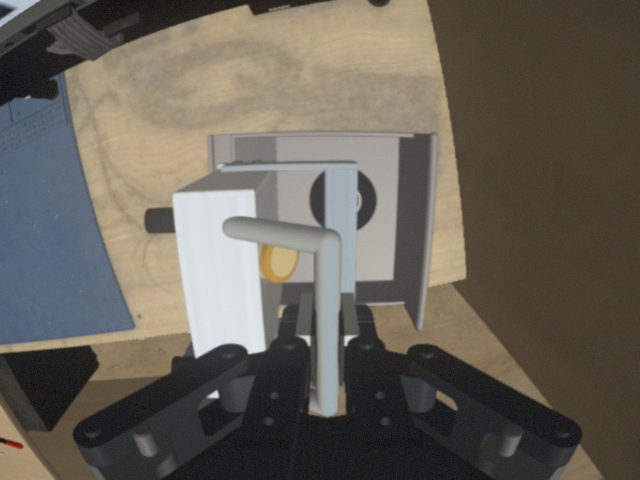

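Call:
drive_tool --pt "0 0.0053 0.008 0 0 0 -0.5" --pt "0 0.0107 0.0166 0 0 0 -1.0" --pt "0 0.0107 0.0166 0 0 0 -1.0"

```text
time_s: 15.93
tool_pos: [0.4697, -0.3055, 0.2067]
orientation: [-2.132, 0.236, 2.13]
ft_force: [0.6, -1.8, 2.5]
gripper_width: 0.0083
```

```bash
python3 - <<'E'
from h import *
p=arm.get_image('scene')
cv2.imwrite('pics/s18.png',cv2.resize(cv2.cvtColor(p['img'],cv2.COLOR_RGB2BGR)[290:420,330:450],None,fx=4.5,fy=4.5,interpolation=cv2.INTER_CUBIC))
p=arm.get_image('side')
cv2.imwrite('pics/d18.png',cv2.resize(cv2.cvtColor(p['img'],cv2.COLOR_RGB2BGR)[140:240,330:430],None,fx=6,fy=6,interpolation=cv2.INTER_CUBIC))
print(st()['ft_force'],st()['tool_pos'])
E
python3 tip.py -98.2 -65.2 11 -2.7 0| sed 's/np.float64//g'
```

```text
[ 0.29929713 -0.29145918  2.02477241] [ 0.47000818 -0.30452818  0.20729707]
off [ 0.01780536 -0.00043158 -0.00320979]
-95.2 [(-0.0057), (-0.0091), (-0.0006), (-0.4), (-0.2), (0.5)]
-92.2 [(-0.0104), (-0.0181), (-0.0006), (-0.4), (-0.2), (1.0)]
-89.2 [(-0.0146), (-0.0274), (-0.0005), (-0.4), (-0.2), (1.4)]
-86.2 [(-0.0184), (-0.0368), (-0.0005), (-0.4), (-0.2), (1.9)]
-83.2 [(-0.0216), (-0.0464), (-0.0004), (-0.4), (-0.2), (2.4)]
-80.2 [(-0.0243), (-0.0562), (-0.0004), (-0.4), (-0.2), (2.9)]
-77.2 [(-0.0265), (-0.0661), (-0.0003), (-0.4), (-0.2), (3.3)]
-74.2 [(-0.0282), (-0.0761), (-0.0003), (-0.4), (-0.2), (3.8)]
-71.2 [(-0.0293), (-0.0862), (-0.0002), (-0.4), (-0.2), (4.3)]
-68.2 [(-0.0299), (-0.0963), (-0.0001), (-0.4), (-0.2), (4.7)]
-65.2 [(-0.03), (-0.1065), (-0.0001), (-0.4), (-0.2), (5.2)]
```

View pics/s18.png

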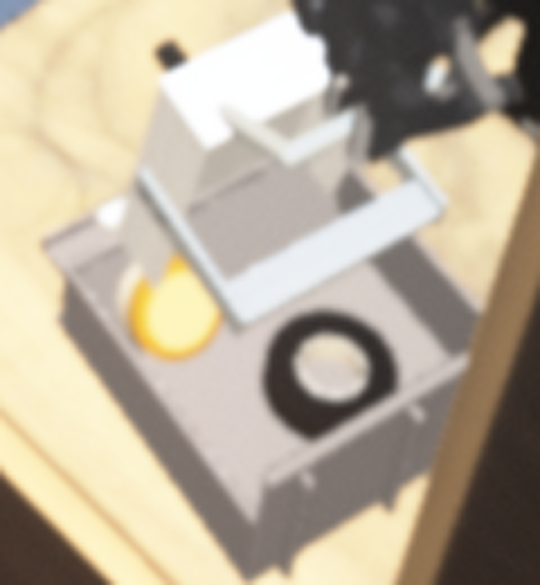

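View pics/d18.png

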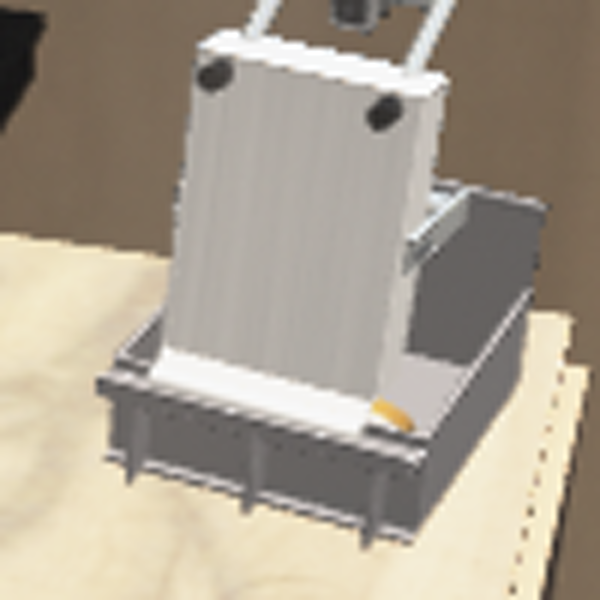

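Call:
drive_tool --pt "0 -0.0055 -0.0091 0 0 0 0.5" --pt "0 -0.0104 -0.0181 0 0 0 1.0" --pt "0 -0.0146 -0.0274 0 0 0 1.4" --pt "0 -0.0184 -0.0368 0 0 0 1.9" --pt "0 -0.0216 -0.0464 0 0 0 2.4" --pt "0 -0.0243 -0.0562 0 0 0 2.9" --pt "0 -0.0265 -0.0661 0 0 0 3.3"

```text
time_s: 16.62
tool_pos: [0.4832, -0.2377, 0.233]
orientation: [-2.153, 0.301, 2.16]
ft_force: [-0.7, -0.1, 0.7]
gripper_width: 0.0082
```

```bash
python3 look.py 19; python3 tip.py -77.2 -47.2 10 -2.7 0| sed 's/np.float64//g'
```

```text
F [-0.7 -0.1  0.7] M [-0.36  0.07  0.02] w 0.0082 [ 0.48317157 -0.23769847  0.23297608] j [-0.61  0.22  1.58 -0.08  1.3   1.17]
off [ 0.01780536 -0.00043158 -0.00320979]
-74.2 [(-0.0013), (-0.0085), (0.0), (-0.3), (-0.3), (0.5)]
-71.2 [(-0.0031), (-0.0185), (0.0), (-0.3), (-0.3), (0.9)]
-68.2 [(-0.0042), (-0.0286), (0.0001), (-0.3), (-0.3), (1.4)]
-65.2 [(-0.0049), (-0.0387), (0.0001), (-0.3), (-0.3), (1.9)]
-62.2 [(-0.005), (-0.0488), (0.0002), (-0.3), (-0.3), (2.3)]
-59.2 [(-0.0046), (-0.0589), (0.0002), (-0.3), (-0.3), (2.8)]
-56.2 [(-0.0036), (-0.069), (0.0003), (-0.3), (-0.3), (3.3)]
-53.2 [(-0.0021), (-0.0791), (0.0003), (-0.3), (-0.3), (3.7)]
-50.2 [(-0.0001), (-0.089), (0.0004), (-0.3), (-0.3), (4.2)]
-47.2 [(0.0024), (-0.0988), (0.0004), (-0.3), (-0.3), (4.7)]
```

View pics/v19.png

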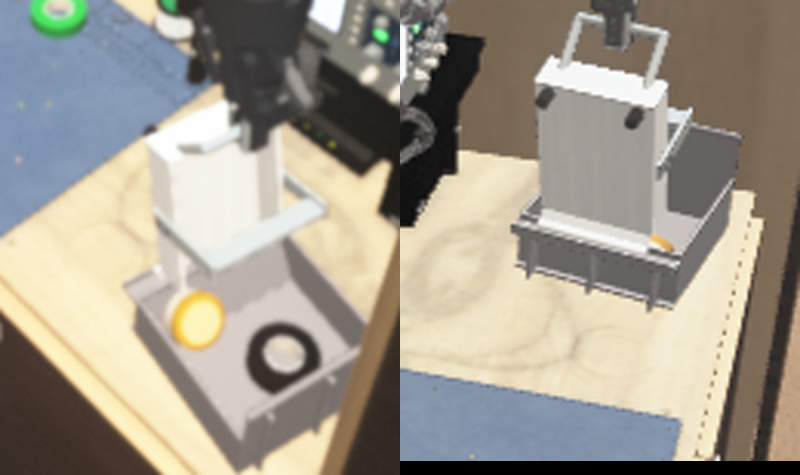

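Call:
drive_tool --pt "0 -0.0006 -0.0085 0 0 0 0.5" --pt "0 -0.0023 -0.0185 0 0 0 0.9" --pt "0 -0.0034 -0.0286 0 0 0 1.4" --pt "0 -0.0041 -0.0387 0 0 0 1.9" --pt "0 -0.0042 -0.0488 0 0 0 2.3" --pt "0 -0.0038 -0.0589 0 0 0 2.8" --pt "0 -0.0028 -0.069 0 0 0 3.3" --pt "0 -0.0013 -0.0791 0 0 0 3.7" --pt "0 0.0007 -0.089 0 0 0 4.2" --pt "0 0.0032 -0.0988 0.0 0 0 4.7"

```text
time_s: 17.6
tool_pos: [0.5022, -0.14, 0.2214]
orientation: [-2.179, 0.393, 2.203]
ft_force: [-0.7, 0.6, 3.6]
gripper_width: 0.0081
```

```bash
python3 look.py 20; python3 tip.py -47.2 -11.2 12 -2.4 -0.5| sed 's/np.float64//g'
```

```text
F [-0.7  0.6  3.6] M [-0.35  0.12  0.05] w 0.0081 [ 0.50221138 -0.13999498  0.22135101] j [-0.38  0.21  1.63 -0.17  1.27  1.44]
off [ 0.01780536 -0.00043158 -0.00320979]
-44.2 [(0.0014), (-0.0081), (-0.0003), (-0.1), (-0.1), (0.5)]
-41.2 [(0.0042), (-0.0179), (-0.0002), (-0.1), (-0.1), (1.0)]
-38.2 [(0.0075), (-0.0275), (-0.0002), (-0.1), (-0.1), (1.5)]
-35.2 [(0.0113), (-0.0369), (-0.0002), (-0.1), (-0.1), (1.9)]
-32.2 [(0.0156), (-0.0461), (-0.0001), (-0.1), (-0.1), (2.4)]
-29.2 [(0.0204), (-0.055), (-0.0001), (-0.1), (-0.1), (2.9)]
-26.2 [(0.0256), (-0.0637), (-0.0001), (-0.2), (-0.1), (3.3)]
-23.2 [(0.0314), (-0.0721), (-0.0), (-0.2), (-0.1), (3.8)]
-20.2 [(0.0375), (-0.0802), (-0.0), (-0.2), (-0.1), (4.3)]
-17.2 [(0.0441), (-0.088), (0.0), (-0.2), (-0.1), (4.8)]
-14.2 [(0.051), (-0.0954), (0.0001), (-0.2), (-0.1), (5.2)]
-11.2 [(0.0584), (-0.1024), (0.0001), (-0.2), (-0.1), (5.7)]
```

View pics/v20.png

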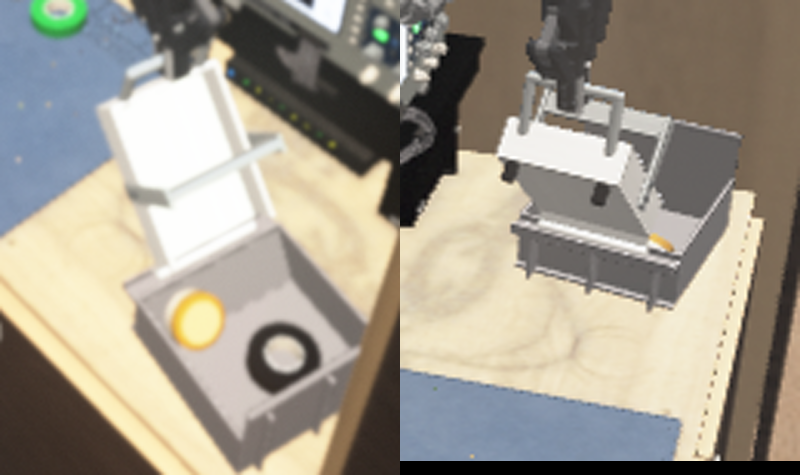

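Call:
drive_tool --pt "0 0.0015 -0.0081 0 0 0 0.5" --pt "0 0.0044 -0.0177 0 0 0 1.0" --pt "0 0.0077 -0.0272 0 0 0 1.5" --pt "0 0.0115 -0.0365 0 0 0 1.9" --pt "0 0.0158 -0.0456 0 0 0 2.4" --pt "0 0.0206 -0.0544 0 0 0 2.9" --pt "0 0.0258 -0.0631 0 0 0 3.3" --pt "0 0.0316 -0.0714 0 0 0 3.8"

```text
time_s: 18.42
tool_pos: [0.514, -0.0752, 0.1772]
orientation: [2.155, -0.461, -2.198]
ft_force: [0.5, 1.2, 1.3]
gripper_width: 0.0084
```

```bash
python3 look.py 21; python3 tip.py -23.2 9.8 11 -1.7 -0.5| sed 's/np.float64//g'
```

```text
F [0.5 1.2 1.3] M [-0.23  0.08  0.02] w 0.0084 [ 0.51402552 -0.07523538  0.17720142] j [-0.2   0.27  1.68 -0.25  1.19  1.65]
off [ 0.01780536 -0.00043158 -0.00320979]
-20.2 [(0.0046), (-0.0078), (-0.0009), (-0.1), (0.0), (0.5)]
-17.2 [(0.0106), (-0.016), (-0.0008), (-0.1), (0.0), (1.0)]
-14.2 [(0.0171), (-0.0238), (-0.0008), (-0.1), (0.0), (1.4)]
-11.2 [(0.024), (-0.0314), (-0.0008), (-0.1), (0.0), (1.9)]
-8.2 [(0.0312), (-0.0385), (-0.0008), (-0.1), (0.0), (2.4)]
-5.2 [(0.0389), (-0.0452), (-0.0008), (-0.1), (0.0), (2.8)]
-2.2 [(0.0469), (-0.0516), (-0.0008), (-0.1), (0.0), (3.3)]
0.8 [(0.0552), (-0.0575), (-0.0008), (-0.1), (0.0), (3.8)]
3.8 [(0.0638), (-0.0629), (-0.0008), (-0.1), (0.0), (4.3)]
6.8 [(0.0727), (-0.0679), (-0.0008), (-0.1), (0.0), (4.7)]
9.8 [(0.0818), (-0.0725), (-0.0008), (-0.1), (0.0), (5.2)]
```

View pics/v21.png

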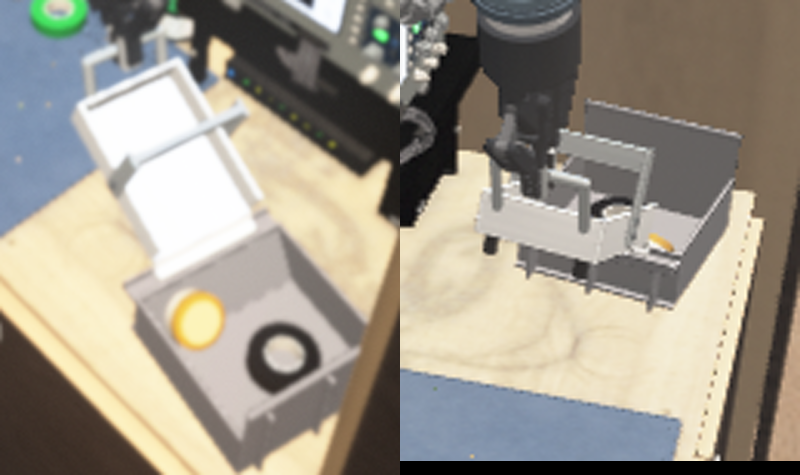

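Edge still in the gutter, low forces. Continue down, keeping a slight forward bias.

Call:
drive_tool --pt "0 0.0046 -0.0076 -0.0003 0 0 0.5" --pt "0 0.0106 -0.0157 -0.0006 0 0 1.0" --pt "0 0.0171 -0.0234 -0.0008 0 0 1.4" --pt "0 0.024 -0.0309 -0.0008 0 0 1.9" --pt "0 0.0312 -0.0379 -0.0008 0 0 2.4" --pt "0 0.0389 -0.0445 -0.0008 0 0 2.8" --pt "0 0.0469 -0.0508 -0.0008 0 0 3.3" --pt "0 0.0552 -0.0567 -0.0008 0 0 3.8"

```text
time_s: 19.23
tool_pos: [0.5222, -0.033, 0.109]
orientation: [2.105, -0.523, -2.165]
ft_force: [0.2, 0.1, 1.2]
gripper_width: 0.008
```

```bash
python3 look.py 22; python3 tip.py 0.8 20.05 8 -0.8 -0.5| sed 's/np.float64//g'
```

```text
F [0.2 0.1 1.2] M [-0.14  0.03  0.02] w 0.008 [ 0.52223386 -0.0329946   0.10903048] j [-0.08  0.38  1.73 -0.33  1.09  1.85]
off [ 0.01780536 -0.00043158 -0.00320979]
3.2 [(0.0056), (-0.004), (-0.0008), (0.0), (0.1), (0.3)]
5.6 [(0.0124), (-0.0086), (-0.0008), (0.0), (0.1), (0.7)]
8.0 [(0.0194), (-0.0129), (-0.0009), (0.0), (0.1), (1.1)]
10.4 [(0.0265), (-0.0169), (-0.0009), (0.0), (0.1), (1.5)]
12.8 [(0.0339), (-0.0206), (-0.0009), (0.0), (0.1), (1.8)]
15.2 [(0.0413), (-0.024), (-0.0009), (0.0), (0.1), (2.2)]
17.6 [(0.0489), (-0.0271), (-0.0009), (0.0), (0.1), (2.6)]
20.1 [(0.0567), (-0.0298), (-0.001), (0.0), (0.1), (3.0)]
```

View pics/v22.png

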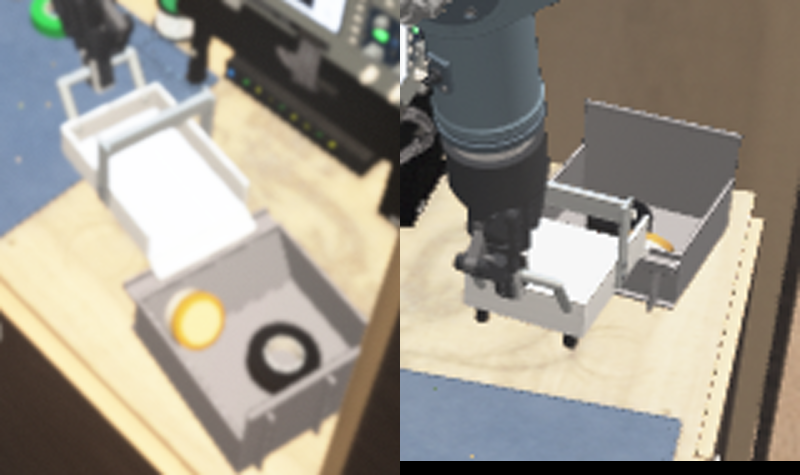

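Call:
drive_tool --pt "0 0.0056 -0.0038 -0.0004 0 0 0.3" --pt "0 0.0124 -0.0083 -0.0007 0 0 0.7" --pt "0 0.0194 -0.0125 -0.0008 0 0 1.1" --pt "0 0.0265 -0.0164 -0.0008 0 0 1.5" --pt "0 0.0339 -0.02 -0.0008 0 0 1.8" --pt "0 0.0413 -0.0234 -0.0008 0 0 2.2" --pt "0 0.0475 -0.0262 -0.0008 0 0 2.6" --pt "0 0.052 -0.0277 -0.0008 0 0 2.8"

```text
time_s: 20.05
tool_pos: [0.5238, -0.0217, 0.0496]
orientation: [2.065, -0.566, -2.143]
ft_force: [-0.8, 0.9, 0.3]
gripper_width: 0.0081
```

```bash
python3 look.py 23; python3 tip.py 18.5 20.5 2 -0.5 -0.5| sed 's/np.float64//g'
```

```text
F [-0.8  0.9  0.3] M [-0.09 -0.03  0.05] w 0.0081 [ 0.52378418 -0.02167296  0.04957069] j [-0.03  0.48  1.76 -0.41  1.    1.97]
off [ 0.01780536 -0.00043158 -0.00320979]
19.5 [(0.0024), (-0.0012), (-0.0005), (0.1), (0.2), (0.1)]
20.5 [(0.0056), (-0.0024), (-0.0005), (0.1), (0.2), (0.2)]
```

View pics/v23.png

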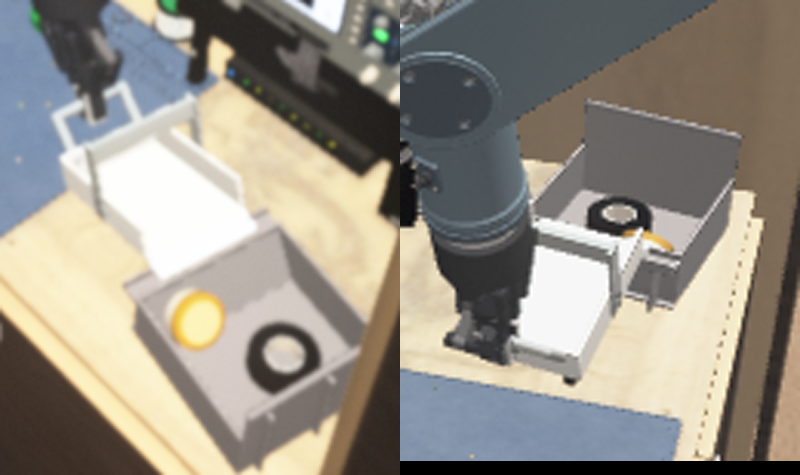

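Call:
drive_tool --pt "0 0.0012 -0.0005 -0.0003 0 0 0" --pt "0 0.0024 -0.001 -0.0003 0 0 0.1" --pt "0 0.0034 -0.0014 -0.0003 0 0 0.1" --pt "0 0.0034 -0.0014 -0.0003 0 0 0.1"

```text
time_s: 20.53
tool_pos: [0.5243, -0.0219, 0.0467]
orientation: [2.065, -0.567, -2.142]
ft_force: [-0.2, 0.3, 0.1]
gripper_width: 0.0082
```

Call:
drive_tool --pt "0 0.0008 -0.0003 0 0 0 0" --pt "0 0.0014 -0.0005 0 0 0 0" --pt "0 0.0014 -0.0005 0 0 0 0"

```text
time_s: 20.78
tool_pos: [0.5243, -0.0219, 0.0452]
orientation: [2.065, -0.567, -2.141]
ft_force: [0.2, -0.6, 0.5]
gripper_width: 0.0082
```

```bash
python3 look.py 24; python3 - <<'E'
import cv2,numpy as np
a=cv2.imread('pics/v11.png')[:,400:];b=cv2.imread('pics/v24.png')[:,400:]
cv2.imwrite('pics/cmp.png',np.hstack([a[180:420,100:400],b[180:420,100:400]]))
E
```

```text
F [ 0.2 -0.6  0.5] M [-0.17 -0.06  0.01] w 0.0082 [ 0.52432625 -0.0219345   0.04524491] j [-0.03  0.49  1.76 -0.41  0.99  1.98]
```

View pics/cmp.png

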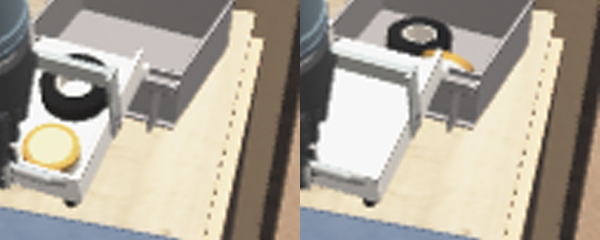

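View pics/w24.png

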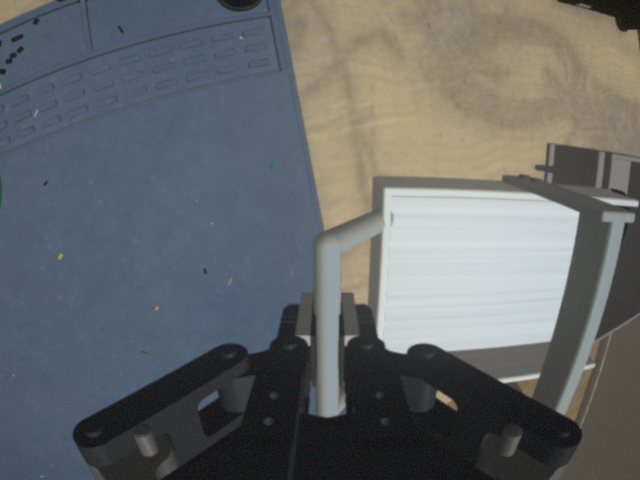

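Call:
drive_tool --pt "0 0.0008 -0.0003 0 0 0 0" --pt "0 0.0016 -0.0006 0 0 0 0" --pt "0 0.0016 -0.0006 0 0 0 0"

```text
time_s: 21.18
tool_pos: [0.5242, -0.0219, 0.0434]
orientation: [2.065, -0.567, -2.142]
ft_force: [-0.7, 0.6, 0.4]
gripper_width: 0.0083
```

Call:
drive_tool --pt "0 0.0008 -0.0003 0 0 0 0" --pt "0 0.0016 -0.0006 0 0 0 0" --pt "0 0.0016 -0.0006 0 0 0 0"

```text
time_s: 21.43
tool_pos: [0.5244, -0.0218, 0.0418]
orientation: [2.065, -0.567, -2.141]
ft_force: [-0.7, 0.9, 2.0]
gripper_width: 0.008
```

```bash
python3 - <<'E'
from h import *
s=st();print(s['ft_force'],s['tool_pos'])
p=arm.get_image('side');save(p,'side25')
a=cv2.imread('pics/side25.png')
cv2.imwrite('pics/side25c.png',cv2.resize(a[200:260,320:400],None,fx=8,fy=8,interpolation=cv2.INTER_CUBIC))
for n in(-.04,.04): 
    pass
E
```

```text
[-0.6554744   0.94758099  2.03584562] [ 0.52440764 -0.02184687  0.04176851]
```

View pics/side25c.png

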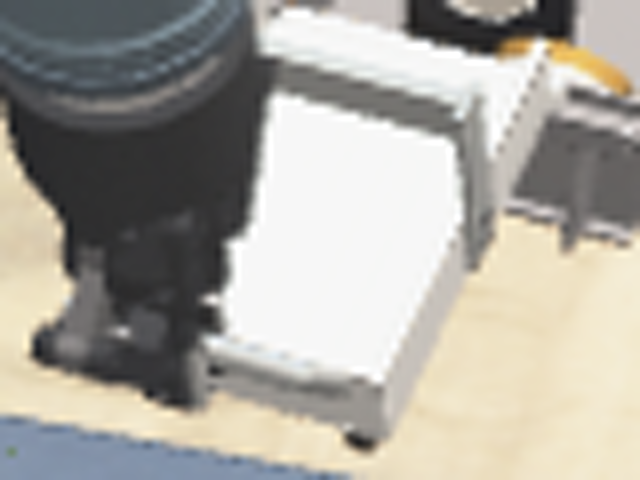

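Call:
drive_tool --pt "0 0.0005 -0.0002 0 0 0 0" --pt "0 0.001 -0.0004 0 0 0 0" --pt "0 0.001 -0.0004 0 0 0 0"

```text
time_s: 21.73
tool_pos: [0.5247, -0.0217, 0.0414]
orientation: [2.066, -0.567, -2.14]
ft_force: [-1.1, 2.2, 6.2]
gripper_width: 0.0085
```

Call:
drive_tool --pt "0.012 -0.0006 0.0002 0 0 0 0" --pt "0.018 -0.0006 0.0002 0 0 0 0" --pt "0.028 -0.0006 0.0002 0 0 0 0" --pt "0.028 -0.0006 0.0002 0 0 0 0" --pt "0.028 -0.0006 0.0002 0 0 0 0" --pt "0.028 -0.01 0 0 0 0 0" --pt "0.028 -0.03 0 0 0 0 0" --pt "0.028 -0.06 0 0 0 0 0" --pt "0.028 -0.1 0 0 0 0 0" --pt "0.028 -0.13 0 0 0 0 0" --pt "0.028 -0.13 0 0 0 0 0"

```text
time_s: 22.65
tool_pos: [0.5373, 0.0237, 0.1705]
orientation: [2.08, -0.566, -2.129]
ft_force: [0.4, -1.6, 0.4]
gripper_width: 0.0278
```

```bash
python3 look.py 26; python3 - <<'E'
from h import *
sc=arm.get_image('scene');save(sc,'sc26')
for t in ('tape','tin','motor','reel','cutters'): print(t,[(np.round(q['position'],3).tolist(),round(q['score'],2)) for q in arm.recognise(sc,t)[:3]])
si=arm.get_image('side');save(si,'si26')
for t in ('motor','reel','cutters'): print(t,[(np.round(q['position'],3).tolist(),round(q['score'],2)) for q in arm.recognise(si,t)[:3]])
a=cv2.cvtColor(si['img'],cv2.COLOR_RGB2BGR)
Rt=trayR(pb[2],.35)
f=6;c=cv2.resize(a[170:270,310:430],None,fx=f,fy=f,interpolation=cv2.INTER_CUBIC)
for X in((82,52,6),(82,-52,6),(-68,40,0),(-68,-40,0),(-100,43,80),(-100,-43,80),(0,56,105),(0,-56,105)):
    P=G+Rt@(np.array(X)/1000-[.082,0,.006]);u=(px(si,P)-[310,170]+.5)*f;cv2.circle(c,tuple(int(v) for v in u),3,(0,0,255),-1)
cv2.imwrite('pics/si26c.png',c)
E
```

```text
F [ 0.4 -1.6  0.4] M [ 0.16 -0.06  0.05] w 0.0278 [0.537269   0.0237139  0.17054481] j [ 0.06  0.37  1.59 -0.35  1.28  1.93]
tape [([0.607, 0.136, 0.017], 0.75), ([0.479, -0.312, 0.023], 0.57)]
tin [([0.439, -0.245, 0.042], 0.63)]
motor [([0.715, 0.141, 0.015], 0.7)]
reel [([0.701, 0.047, 0.024], 0.62)]
cutters [([0.458, 0.361, 0.008], 0.65)]
motor [([0.713, 0.159, 0.016], 0.49)]
reel [([0.711, 0.064, 0.031], 0.82)]
cutters [([0.458, 0.372, 0.006], 0.66)]
```

View pics/si26c.png

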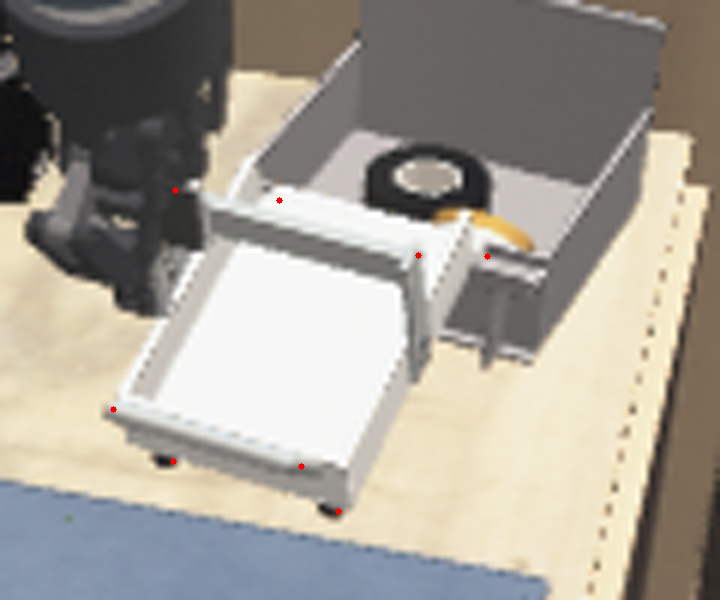

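View pics/v26.png

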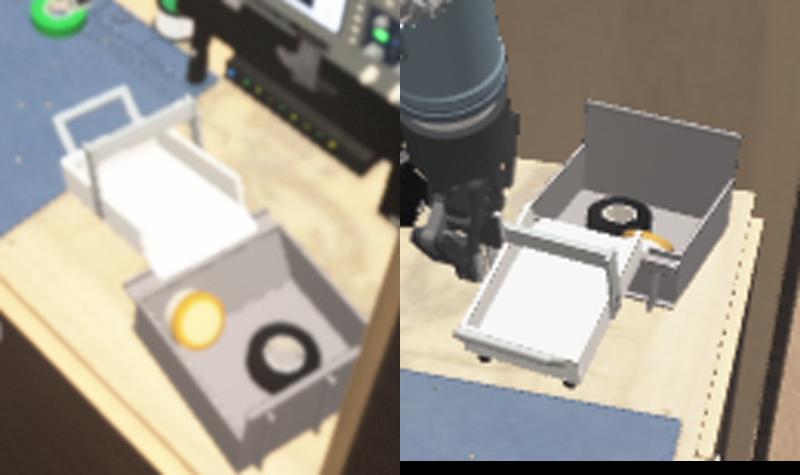

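View pics/w26.png

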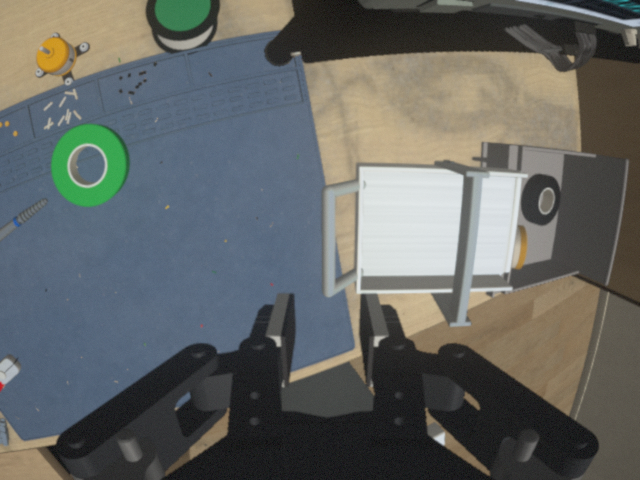

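```bash
python3 - <<'E'
from h import *
print(arm.hand_in())
E
```

```text
the job is handed in; nothing more can be done
None
```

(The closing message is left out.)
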